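# Take the spring-bar latches off a storage-case front

### The job

Turn the case front's selector knob from one pip to two pips so that its lock bar lets the latches go, then use the fork to press each latch's spring bar sideways, with no finger on the bar, until the latch pops up. Set every latch, two or three of them, level and tab up on its foot on the floor of the clear tray, side by side. Hang the fork back upright in its holder, turn the selector back to one pip, and leave the jar, spool and organiser case where they are.

Things in the scene. Friction and masses are not known exactly. Their poses are not given: they have to be found in the camera images.
- front: Cream front panel of a storage case, on its back, fixed: plate 170 (x) by 404 (y) mm, 20 thick. Origin on the bench level; x to its far edge, y left, z up. Three equal pockets (bays) for latches at x 0, y -75, +30, +135 mm: outside 104 by 48 mm, walls to z 56. Left of (+y) each lies a spring bar along y. Selector knob at x -20, y -148.
- lockbar (a joint): Dark steel bar along the front's far edge, z 41 to 47 mm, driven by the selector: its slide along the front's +y in m. 0 (one pip): its three tabs lie over the latches' toes and hold them down; 0.022 (two pips): clear of them.
- latch0: Navy latch of the bay at y -75 mm; None if absent. Plate 90 (x) by 36 (y) by 8 mm, toe to x +64. Thumb tab to grip: 44 (x) by 14 (y) mm, z 8 to 38, centred at x 0, y -2. On its +y edge a knuckle to z 23 mm, 23 long, with an eye for the spring bar. Origin: centre of plate's underside. Held down, it is 30 mm above the bench; popped up, 50.
- latch1: Latch of the bay at y +30 mm, like latch0; None if absent. Below a latch is its sprung foot (two pads, 80 by 30 mm over all; 2 to 3 N): its underside lies 10 mm below the latch's origin in the bay, 30 mm once freed. Freed, a latch pops up 20 mm in under 0.5 s and waits loose, level in its pocket. Standing on its foot in the tray its origin is 35 mm above the tray's. 80 g.
- latch2: Latch of the bay at y +135 mm, like latch0; None if absent.
- pin0: Steel spring bar of latch0: rod 7 mm thick along y with a collar 20 mm across, 5 mm thick. Origin on its axis, 42.5 mm above the bench, at the collar face towards the latch; axes as the front's. Between bay wall and this face 16 mm of rod lie bare, open above, 19 mm clear below: the tines go down astride it there and push the collar to +y. No fingers here.
- pin1: Spring bar of latch1, like pin0. A bar reaches 9 mm into its latch and slides along +y: clear of the latch from 11 mm, stop at 16 mm. Spring 2 to 4.5 N plus a few N of friction. Let go, it springs back, under a latch that has risen: keep it compressed until the latch is up. Beyond the collar, 22 mm from its face at rest, stands a fixed housing, 30 mm wide, 56 mm above the bench.
- pin2: Spring bar of latch2, like pin0.
- selector (a joint): Selector angle in rad, growing clockwise seen from above: 0 at one pip (locked), 0.75 at two pips (latches can rise), 1.5 at three pips; the pips are raised dark dots beyond the knob, one on the left, two in the middle. A detent draws it into these positions from about 0.3 rad away, with up to about 0.15 N m.
- selector_grip (a point): Point on the selector's axis at the height to grip, 59 mm above the bench. x along its grip bar to the pointer end with a white mark. The bar: navy, 64 mm long, 14 wide, 43 to 75 mm above the bench, on a disc 72 mm across.
- fork: Forked steel tool upright in its holder. Origin midway between the tine tips, z up. Tines 6 by 6 mm, 40 long, side by side along x, gap 13 mm; bridge 10 mm thick (y); collar plate 62 (x) by 50 (y) mm at z 56 to 62; black grip block 40 (x) by 22 (y) mm at z 62 to 110, to be gripped across the 22 mm. 160 g.
- holder: Grey upright open box, fixed, the fork's place: 56 (x) by 44 (y) mm outside, 90 high, opening 44 by 32 mm. Origin: centre of its underside. The fork hangs in it by its collar plate on the rim: fork origin 34 mm above the holder's, x axes in line (either way round).
- tray: Loose clear plastic tray, open above, 176 (x) by 130 (y) mm, 28 high, walls and floor 5 mm. Origin: centre of its underside. Takes three latches side by side, 50 mm apart along its x, each lying along its y.
- jar: Bystander: small grey jar with a white cap, 56 mm across, 75 mm high. Origin at its underside.
- spool: Bystander: black line spool, 64 mm across, 40 mm high. Origin at its underside.
- case: Bystander: flat clear organiser case 90 by 140 by 30 mm with two navy clasps. Origin at its underside.
Not all that is in view belongs to the job. What is shaped like the latch1 but brown or purple is not meant.

How it is judged:
On the way, in this order (a step that is already met when the one before it is completed fails the run):
1. the selector stands at two pips (value of joint selector between 0.6 and 0.9 rad), for 0.2 s.
2. every latch stands level in the tray, let go (x of latch0 in the frame of tray between -0.075 and 0.075 m and y of latch0 in the frame of tray between -0.05 and 0.05 m and z of each of latch0, latch1, latch2 in the frame of tray below 0.041 m and angle between each of latch0, latch1, latch2's own z axis and vertical below 0.15 rad and contact force between each of latch0, latch1, latch2 and the fingers below 0.2 N and x of latch1 in the frame of tray between -0.075 and 0.075 m and y of latch1 in the frame of tray between -0.05 and 0.05 m and x of latch2 in the frame of tray between -0.075 and 0.075 m and y of latch2 in the frame of tray between -0.05 and 0.05 m), for 0.2 s.
At the end, for the whole second after the job is handed in: Every latch stands tab up (0.15 rad) on the tray's floor, origin within 75 (x), 50 (y) and under 41 mm (z) of the tray's; the fork stands upright in its holder, within 12 mm of its axis along each side and under 40 mm above its origin; selector under 0.12 rad; all at rest (all of step 2 and x of fork in the frame of holder between -0.012 and 0.012 m and y of fork in the frame of holder between -0.012 and 0.012 m and z of fork in the frame of holder below 0.04 m and angle between fork's own z axis and vertical below 0.12 rad and value of joint selector below 0.12 rad and linear speed of each of fork, tray, latch0, latch1, latch2 below 0.02 m/s); the robot touches nothing.
It fails at once if a finger pushes a spring bar (contact force between the fingers and pin0 above 1 N or contact force between the fingers and pin1 above 1 N or contact force between the fingers and pin2 above 1 N).
It fails at once if the jar, spool or organiser case is moved more than 3 cm (distance of any of jar, spool, case from where it was at the start of the episode above 0.03 m).
Of latch0, latch1, latch2 only 2 to 3 are there at a start; the rules pass over those that are not, and their reading is None.
At some moment in a run one of tray may be knocked a few centimetres aside while the robot is not near it.
It also fails if it takes over 210 s, if anything falls off the work surface, if the arm or the gripper's body presses on something with over 40 N, if the wrist force passes 120 N, or if a joint passes its speed limit or range.

### The arm

A 6-joint arm with a two-finger parallel gripper is mounted at the origin on the work surface. World frame = base frame: x ahead of the robot, y to its left, z up, the work surface at z = 0. Lengths are in m, angles in rad, forces in N, time in s.
With the tool pointing down it reaches from about 0.425 to 0.95 m from the base axis. Payload 3.5 kg.
Tool frame: the origin (TCP) lies between the finger pads; the fingertips stand 17 mm ahead of it and the grasp point (between the pads) lies 2 mm behind it; z points along the fingers, y is the direction in which the jaws open and shut (so a half turn about z gives the same grasp; the last joint's range is limited). The gripper opens to 85 mm and grips with 20 to 120 N. Pads are 22 mm wide; open, the fingers measure 114 mm over their backs; the gripper's body (76 mm by 85 mm) begins 54 mm behind the grasp point. The pads swing forward as they close: fully open they stand 13 mm farther back than shut.
Start: joints at [-1.5, 0.286, 1.577, -0, 1.279, -0.15], TCP at [0.148, -0.659, 0.248] pointing down, gripper open.
Joint ranges: [-2.77, 2.77], [-0.9, 2.22], [0.21, 2.48], [-1.53, 4.67], [0.24, 2.81], [-2.84, 2.84]. Speed limits (rad/s): [2.79, 2.79, 3.14, 3.14, 3.14, 3.14].

### API

Orientations are given as a unit quaternion [x, y, z, w].
In Python, from plant import ctrl gives the robot as it stands.
- The arm moves only by the tool carry_out, never from a script. Its argument "commands" is a list of rows, each an object with "delta_pos": the shift along the tool's x, y, z in m, a list of three; "delta_rot": the turn, a rotation vector about the tool's x, y, z in rad, a list of three; "claw": the opening in per cent of the stroke, from 0 (shut) to 100 (fully open). A call has 1 to 8 rows; each row is the pose to reach, as a shift and turn from the pose measured when the call began, along the tool's axes at that moment; what a row does not reach only later rows make up. A row lasts 1/12 s, in which the tool goes at most 41.7 mm and 7.16 degrees, less where a joint would pass 70% of its speed; a pose out of reach is approached as far as the arm can. A call with a gripper value outside its range is refused whole. The fingers move at their own pace and stop on an object; "force" is the grip in N (left out, the last holds). Time passes only in rows, so rows that repeat a pose let the fingers close. It gives the time, the measured TCP pose, the force and the opening at its end, in the units of the state.
- ctrl.get_state(): the state, without advancing time (a new reading comes with each control period).
- ctrl.read_camera(name): name is "scene" or "side" or "wrist"; returns (picture, depth): 400x640x3 uint8, red, green, blue; 400x640 float32, m along the optical axis (not along the pixel's ray), 0 where there is no reading.
- ctrl.camera_info(name): a dict with "fx", "fy", "cx", "cy" (pixels), "rvec" (rotation vector, rad) and "tvec" (3), from world to camera coordinates, as OpenCV has them; the wrist camera has in their place "mount" (4x4, takes a point from camera to tool coordinates, whose origin is the TCP and whose axes are the flange's). Camera axes: x right, y down, z forward; pixel columns grow to the right and rows downward; lengths in m; the calibration is good to about 2 mm. A picture is of the moment at which its call begins: read the wrist's pose just before it. camera_info takes no time and is no camera call.
- ctrl.sign_off(): hands the job in, once; it reports no verdict.
The state is a dict: "time": time; "qpos": joint angles; "dq": joint speeds; "joint_efforts": joint torques, N m; "eef_pos": TCP position; "tcp_rot": TCP orientation; "contact_force": force on the tool from outside, world axes, zero at the start; "wrist_torque": the same for the moment, N m; "opening": opening from 0.0 (shut) to 1.0 (fully open).
Only numpy, scipy, OpenCV 4.12 (cv2) and the standard library are available. Lean on these libraries where they do the work, as an engineer would, in place of code of your own. Each camera call takes 0.05 s, during which the arm holds its last target.

## Working session

There is one attempt and no reset: what is moved stays moved. The work goes in short steps, Python scripts to look and compute and a tool call to move; the robot and the scene stay as the last step left them, time stands still between calls to the robot, and variables do not carry over. Pictures are saved under pics/ and viewed, and the job is handed in when it is done.

Besides the shell and the picture viewer there is one more tool, called in YAML: its name, and indented under it one key for each argument. carry_out: Moves the arm, as the interface text tells. Its arguments: {"type":"object","properties":{"commands":{"type":"array"},"force":{"type":"number"}},"required":["commands"]}

```bash
ls; mkdir -p pics
cat > h.py <<'E'
import numpy as np, cv2
from scipy.spatial.transform import Rotation as R
from plant import ctrl
def cam(name):
    s=ctrl.get_state(); im,d=ctrl.read_camera(name); i=ctrl.camera_info(name)
    K=np.array([[i['fx'],0,i['cx']],[0,i['fy'],i['cy']],[0,0,1.]])
    if 'mount' in i:
        T=np.eye(4);T[:3,:3]=R.from_quat(s['tcp_rot']).as_matrix();T[:3,3]=s['eef_pos']
        W=T@np.array(i['mount'])
    else:
        E=np.eye(4);E[:3,:3]=R.from_rotvec(np.ravel(i['rvec'])).as_matrix();E[:3,3]=np.ravel(i['tvec']);W=np.linalg.inv(E)
    return im,d,K,W
def save(im,n): cv2.imwrite('pics/'+n+'.png',cv2.cvtColor(im,cv2.COLOR_RGB2BGR))
def cloud(d,K,W):
    v,u=np.mgrid[:d.shape[0],:d.shape[1]]
    P=np.stack([(u-K[0,2])/K[0,0]*d,(v-K[1,2])/K[1,1]*d,d],-1)@W[:3,:3].T+W[:3,3]
    P[d<=0]=np.nan
    return P
def onplane(uv,z,K,W):
    uv=np.atleast_2d(np.array(uv,float))
    r=np.c_[(uv[:,0]-K[0,2])/K[0,0],(uv[:,1]-K[1,2])/K[1,1],np.ones(len(uv))]@W[:3,:3].T
    t=(z-W[2,3])/r[:,2]
    return W[:3,3]+r*t[:,None]
def proj(p,K,W):
    E=np.linalg.inv(W);c=np.atleast_2d(p)@E[:3,:3].T+E[:3,3]
    q=c@K.T;return q[:,:2]/q[:,2:]
E
python3 - <<'E'
from h import *
for n in ['scene','side','wrist']:
    im,d,K,W=cam(n);save(im,n+'0');np.savez('/tmp/%s0.npz'%n,im=im,d=d,K=K,W=W)
    print(n,K[0,0],W.round(3).tolist(),(d>0).mean())
print(ctrl.get_state())
E
```

```text
pics
scene 469.84767848682225 [[0.565, 0.473, -0.676, 1.23], [0.825, -0.332, 0.457, -0.457], [-0.009, -0.816, -0.578, 0.646], [0.0, 0.0, 0.0, 1.0]] 0.99590625
side 375.4286752794623 [[0.969, -0.154, 0.195, 0.375], [-0.248, -0.61, 0.753, -0.578], [0.003, -0.778, -0.629, 0.548], [0.0, 0.0, 0.0, 1.0]] 0.99602734375
wrist 355.61605247876986 [[0.219, -0.939, -0.265, 0.214], [-0.976, -0.211, -0.058, -0.644], [-0.001, 0.272, -0.962, 0.373], [0.0, 0.0, 0.0, 1.0]] 0.9961015625
{'time': 0.15, 'qpos': array([-1.49993941e+00,  2.86999511e-01,  1.57783507e+00,  2.16592714e-05,
        1.27860385e+00, -1.50021166e-01]), 'dq': array([-0.00070973, -0.00178651, -0.00490337, -0.00113734, -0.00024405,
       -0.00011299]), 'joint_efforts': array([ 1.71390943e-04, -4.06603968e+01, -2.93141913e+01, -1.37721613e-04,
        3.93242357e-03, -1.29727759e-06]), 'eef_pos': array([ 0.14786887, -0.6581152 ,  0.24724307]), 'tcp_rot': array([ 9.93907727e-01,  1.10211519e-01,  4.68799128e-05, -9.21754048e-04]), 'contact_force': array([-0.44488643,  0.28633076,  0.58584523]), 'wrist_torque': array([ 0.01426479, -0.00319043, -0.0355846 ]), 'opening': 1.0003008929813502}
```

View pics/scene0.png

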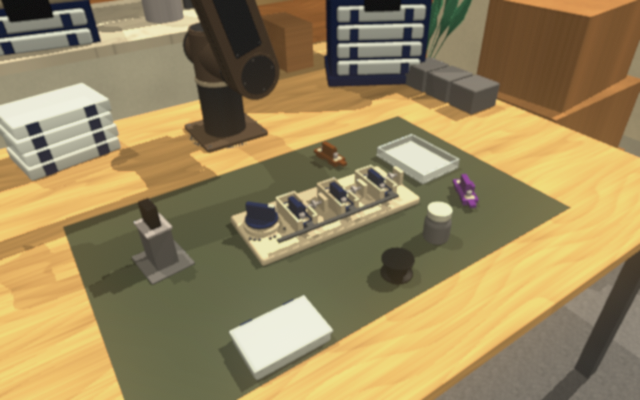

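View pics/side0.png

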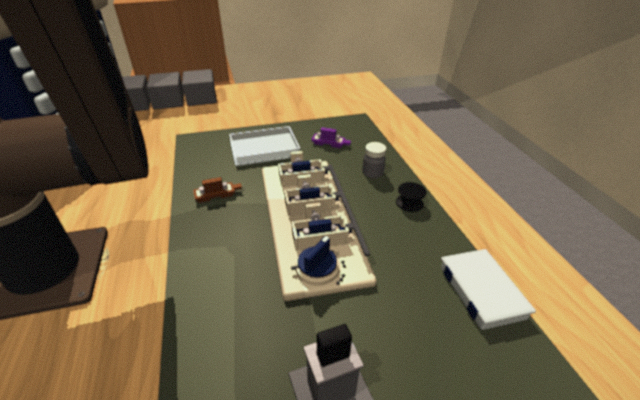

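View pics/wrist0.png

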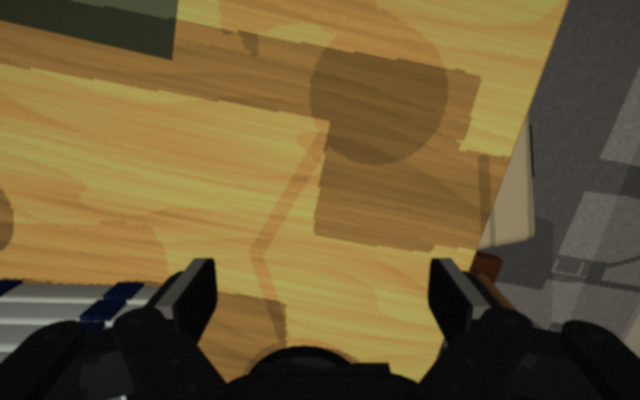

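The scene view shows navy latches in all three bays at (296,208), (337,190) and (376,180). The decoys are brown (330,154) and purple (466,190). The selector is at (262,215), the fork and holder at (155,240), and the tray at (417,158). The jar is at (438,222), the spool at (397,265) and the case at (280,335).

Run:
```python
from h import *
def ld(n):
    f=np.load('/tmp/%s0.npz'%n);return f['im'],f['d'],f['K'],f['W']
for n in ['scene','side']:
    im,d,K,W=ld(n);P=cloud(d,K,W);hsv=cv2.cvtColor(im,cv2.COLOR_RGB2HSV).astype(int)
    ok=np.isfinite(P[...,0])&(P[...,0]>.3)&(P[...,0]<1.1)&(abs(P[...,1])<.6)
    m=ok&(P[...,2]>.012)&(P[...,2]<.027)&(hsv[...,2]>110)
    nl,lab,st,c=cv2.connectedComponentsWithStats(m.astype(np.uint8))
    for i in range(1,nl):
        if st[i,4]>300:
            p=P[lab==i]; r=cv2.minAreaRect(p[:,:2].astype(np.float32)); print(n,'z20',c[i].round(),st[i,4],r,np.median(p[:,2]).round(4))
    # heights map
    m=ok&(P[...,2]>.03)
    nl,lab,st,c=cv2.connectedComponentsWithStats(m.astype(np.uint8))
    for i in range(1,nl):
        if st[i,4]>60:
            p=P[lab==i];print(n,'hi',c[i].round(),st[i,4],p.min(0).round(3),p.max(0).round(3))
    print('mat z',np.nanmedian(P[ok&(hsv[...,2]<90)][:,2]))
    big=cv2.resize(im[110:310,120:480] if n=='scene' else im[120:400,160:440],None,fx=2.1,fy=2.1,interpolation=cv2.INTER_CUBIC);save(big,n+'crop')
```

```text
scene z20 [418. 146.] 343 ((0.43070632219314575, 0.386800080537796), (0.1944294422864914, 0.09666959196329117), 37.35013198852539) 0.0195
scene z20 [417. 167.] 415 ((0.49596500396728516, 0.30251073837280273), (0.21570239961147308, 0.1048811748623848), 36.89601135253906) 0.0197
scene z20 [315. 227.] 3103 ((0.516732394695282, 0.021154597401618958), (0.4048391282558441, 0.17241635918617249), 86.91634368896484) 0.0214
scene z20 [291. 355.] 383 ((0.8117976188659668, -0.24489817023277283), (0.13735444843769073, 0.017804747447371483), 82.85470581054688) 0.0181
scene hi [329. 148.] 138 [0.301 0.149 0.03 ] [0.355 0.18  0.052]
scene hi [337. 199.] 3850 [ 0.462 -0.143  0.03 ] [0.605 0.221 0.074]
scene hi [466. 183.] 178 [0.623 0.309 0.03 ] [0.673 0.348 0.052]
scene hi [154. 231.] 1604 [ 0.427 -0.368  0.03 ] [ 0.493 -0.313  0.147]
scene hi [260. 217.] 958 [ 0.468 -0.172  0.03 ] [ 0.533 -0.094  0.081]
scene hi [438. 218.] 771 [0.695 0.133 0.03 ] [0.746 0.186 0.079]
scene hi [397. 258.] 634 [ 0.722 -0.01   0.036] [0.785 0.052 0.045]
scene hi [279. 331.] 3381 [ 0.718 -0.314  0.03 ] [ 0.815 -0.17   
[... 244 characters left out ...]
 (0.4030347764492035, 0.1696111559867859), 87.276123046875) 0.0203
side z20 [336. 212.] 313 ((0.5639376640319824, 0.00984938070178032), (0.0943559780716896, 0.05882567539811134), 86.98389434814453) 0.0206
side hi [328. 133.] 132 [0.617 0.305 0.03 ] [0.669 0.341 0.05 ]
side hi [374. 156.] 510 [0.688 0.13  0.03 ] [0.743 0.184 0.077]
side hi [316. 218.] 5702 [ 0.444 -0.175  0.03 ] [0.601 0.218 0.079]
side hi [213. 184.] 188 [0.3   0.144 0.03 ] [0.349 0.164 0.051]
side hi [412. 191.] 408 [ 0.72  -0.013  0.034] [0.783 0.05  0.043]
side hi [487. 285.] 2066 [ 0.717 -0.316  0.03 ] [ 0.811 -0.175  0.034]
side hi [332. 363.] 3140 [ 0.425 -0.372  0.03 ] [ 0.491 -0.321  0.147]
mat z 0.001944732818315642
```

View pics/scenecrop.png

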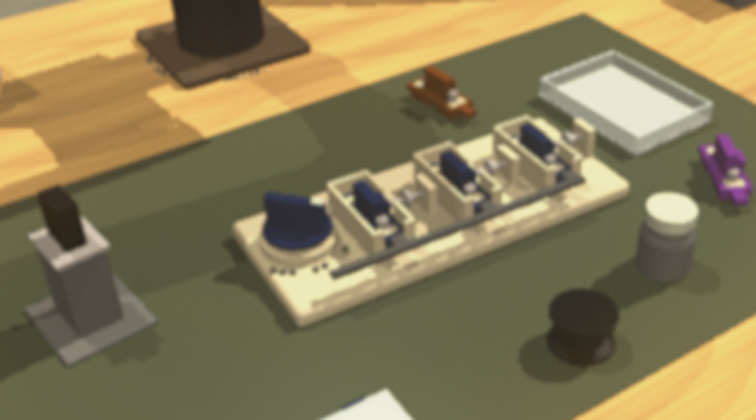

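View pics/sidecrop.png

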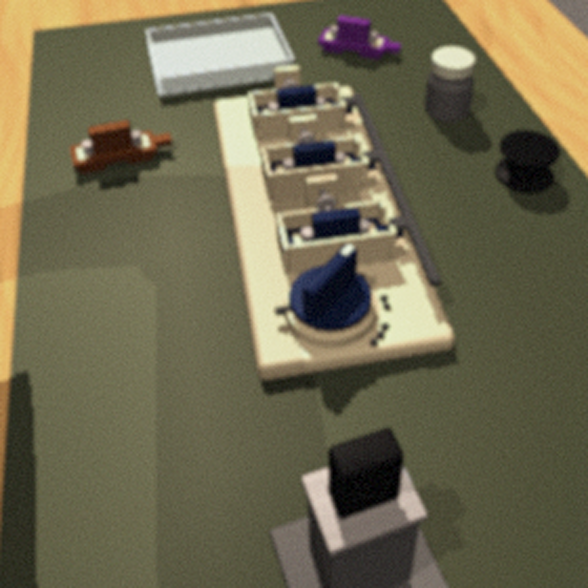

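```bash
cat >> h.py <<'E'
def go(x,y,z,yaw):
    s=ctrl.get_state();Rc=R.from_quat(s['tcp_rot'])
    Rt=R.from_euler('z',yaw)*R.from_matrix(np.diag([1.,-1,-1]))
    dp=Rc.inv().apply(np.array([x,y,z])-s['eef_pos']);dr=(Rc.inv()*Rt).as_rotvec()
    print('dp',dp.round(4).tolist(),'dr',dr.round(4).tolist(),'rows>=',max(np.linalg.norm(dp)/.0417,np.linalg.norm(dr)/.125).round(1))
def st():
    s=ctrl.get_state();r=R.from_quat(s['tcp_rot']).as_matrix()
    print('t',round(s['time'],2),'p',s['eef_pos'].round(4),'yaw',np.arctan2(r[1,0],r[0,0]).round(4),'f',s['contact_force'].round(1),'op',round(s['opening'],3),'q',s['qpos'].round(2))
E
python3 - <<'E'
from h import *
go(.55,.02,.33,0)
E
```

```text
dp [0.5409, -0.5737, -0.0816] dr [-0.0018, -0.0001, 0.2209] rows>= 19.0
```

carry_out:
  commands:
    - {"delta_pos": [0.54, -0.574, -0.082], "delta_rot": [0, 0, 0.22], "claw": 100}
    - {"delta_pos": [0.54, -0.574, -0.082], "delta_rot": [0, 0, 0.22], "claw": 100}
    - {"delta_pos": [0.54, -0.574, -0.082], "delta_rot": [0, 0, 0.22], "claw": 100}
    - {"delta_pos": [0.54, -0.574, -0.082], "delta_rot": [0, 0, 0.22], "claw": 100}
    - {"delta_pos": [0.54, -0.574, -0.082], "delta_rot": [0, 0, 0.22], "claw": 100}
    - {"delta_pos": [0.54, -0.574, -0.082], "delta_rot": [0, 0, 0.22], "claw": 100}
    - {"delta_pos": [0.54, -0.574, -0.082], "delta_rot": [0, 0, 0.22], "claw": 100}
    - {"delta_pos": [0.54, -0.574, -0.082], "delta_rot": [0, 0, 0.22], "claw": 100}

```text
time: 0.82
eef_pos: [0.317, -0.3712, 0.2827]
tcp_rot: [1.0, 0.0, -0.0, -0.001]
contact_force: [-0.0, -0.0, 0.3]
opening: 1.003
```

```bash
python3 -c "
from h import *
st();go(.55,.02,.33,0)"
```

```text
t 0.82 p [ 0.317  -0.3712  0.2827] yaw 0.0003 f [-0.  -0.   0.3] op 1.003 q [-1.07 -0.16  1.98  0.    1.32  0.5 ]
dp [0.2331, -0.3912, -0.0464] dr [-0.0022, 0.0001, 0.0003] rows>= 11.0
```

carry_out:
  commands:
    - {"delta_pos": [0.233, -0.391, -0.046], "claw": 100}
    - {"delta_pos": [0.233, -0.391, -0.046], "claw": 100}
    - {"delta_pos": [0.233, -0.391, -0.046], "claw": 100}
    - {"delta_pos": [0.233, -0.391, -0.046], "claw": 100}
    - {"delta_pos": [0.233, -0.391, -0.046], "claw": 100}
    - {"delta_pos": [0.233, -0.391, -0.046], "claw": 100}
    - {"delta_pos": [0.233, -0.391, -0.046], "claw": 100}
    - {"delta_pos": [0.233, -0.391, -0.046], "claw": 100}

```text
invalid input at $.commands[0]: expected keys delta_pos, delta_rot, claw
```

carry_out:
  commands:
    - {"delta_pos": [0.07, -0.12, -0.014], "claw": 100}
    - {"delta_pos": [0.07, -0.12, -0.014], "claw": 100}
    - {"delta_pos": [0.07, -0.12, -0.014], "claw": 100}
    - {"delta_pos": [0.07, -0.12, -0.014], "claw": 100}
    - {"delta_pos": [0.07, -0.12, -0.014], "claw": 100}

```text
invalid input at $.commands[0]: expected keys delta_pos, delta_rot, claw
```

```bash
python3 -c "
from h import *
st()
n='wrist';im,d,K,W=cam(n);save(im,n+'1');np.savez('/tmp/%s1.npz'%n,im=im,d=d,K=K,W=W)
"
```

```text
t 0.82 p [ 0.317  -0.3712  0.2827] yaw 0.0003 f [-0.  -0.   0.3] op 1.003 q [-1.07 -0.16  1.98  0.    1.32  0.5 ]
```

View pics/wrist1.png

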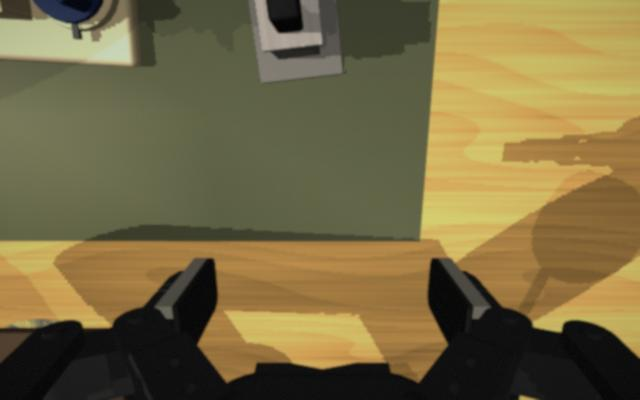

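carry_out:
  commands:
    - {"delta_pos": [0.233, -0.391, -0.046], "delta_rot": [0, 0, 0], "claw": 100}
    - {"delta_pos": [0.233, -0.391, -0.046], "delta_rot": [0, 0, 0], "claw": 100}
    - {"delta_pos": [0.233, -0.391, -0.046], "delta_rot": [0, 0, 0], "claw": 100}
    - {"delta_pos": [0.233, -0.391, -0.046], "delta_rot": [0, 0, 0], "claw": 100}
    - {"delta_pos": [0.233, -0.391, -0.046], "delta_rot": [0, 0, 0], "claw": 100}
    - {"delta_pos": [0.233, -0.391, -0.046], "delta_rot": [0, 0, 0], "claw": 100}
    - {"delta_pos": [0.233, -0.391, -0.046], "delta_rot": [0, 0, 0], "claw": 100}
    - {"delta_pos": [0.233, -0.391, -0.046], "delta_rot": [0, 0, 0], "claw": 100}

```text
time: 1.53
eef_pos: [0.4849, -0.0854, 0.3187]
tcp_rot: [1.0, 0.003, 0.002, -0.003]
contact_force: [1.2, -0.8, 0.1]
opening: 1.0
```

carry_out:
  commands:
    - {"delta_pos": [0.07, -0.12, -0.014], "delta_rot": [0, 0, 0], "claw": 100}
    - {"delta_pos": [0.07, -0.12, -0.014], "delta_rot": [0, 0, 0], "claw": 100}
    - {"delta_pos": [0.07, -0.12, -0.014], "delta_rot": [0, 0, 0], "claw": 100}
    - {"delta_pos": [0.07, -0.12, -0.014], "delta_rot": [0, 0, 0], "claw": 100}
    - {"delta_pos": [0.07, -0.12, -0.014], "delta_rot": [0, 0, 0], "claw": 100}

```text
time: 1.95
eef_pos: [0.5553, 0.0381, 0.3337]
tcp_rot: [1.0, 0.005, 0.002, -0.003]
contact_force: [-0.3, -0.4, -0.4]
opening: 0.998
```

```bash
python3 -c "
from h import *
st()
n='wrist';im,d,K,W=cam(n);save(im,n+'1');np.savez('/tmp/%s1.npz'%n,im=im,d=d,K=K,W=W)
"
```

```text
t 1.95 p [0.5553 0.0381 0.3337] yaw 0.0101 f [-0.3 -0.4 -0.4] op 0.998 q [-0.12 -0.03  1.77  0.01  1.4   1.44]
```

View pics/wrist1.png

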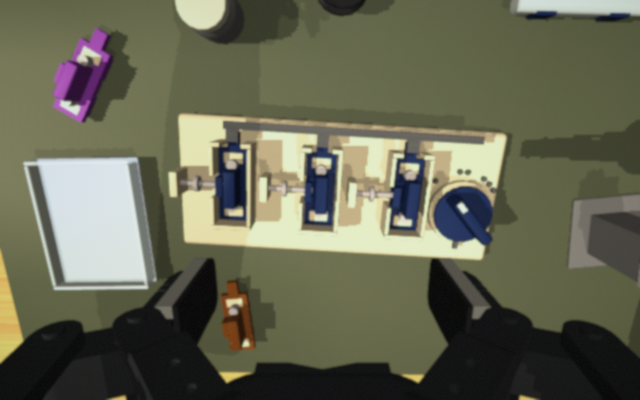

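Wrist view: all three bays hold navy latches at (234,183), (321,190) and (409,195). The knob is at (463,213) with its white mark pointing to the upper left, and one pip lies at (435,181). The tray is at (95,223). Next I measure the frames.

Run:
```python
from h import *
f=np.load('/tmp/wrist1.npz');im,d,K,W=f['im'],f['d'],f['K'],f['W']
P=cloud(d,K,W);hsv=cv2.cvtColor(im,cv2.COLOR_RGB2HSV).astype(int)
h,s,v=hsv[...,0],hsv[...,1],hsv[...,2]
print('mat z',np.nanmedian(P[100:110,560:630,2]))
m=(P[...,2]>.012)&(P[...,2]<.03)&(P[...,1]<.26)&(P[...,1]>-.21)&(P[...,0]>.4)&(P[...,0]<.65)
r=cv2.minAreaRect(P[m][:,:2].astype(np.float32));print('front',r)
# tabs z .06-.075 navy
m=(P[...,2]>.058)&(h>100)&(h<135)&(s>90)
nl,lab,st_,c=cv2.connectedComponentsWithStats(m.astype(np.uint8))
for i in range(1,nl):
    if st_[i,4]>60:
        p=P[lab==i];print('navy',c[i].round(),st_[i,4],cv2.minAreaRect(p[:,:2].astype(np.float32)),np.median(p[:,2]).round(4))
m=(P[...,2]>.012)&(P[...,1]>.26)&(P[...,0]<.62)&(P[...,0]>.3)&(P[...,2]<.05)
print('tray',cv2.minAreaRect(P[m][:,:2].astype(np.float32)),m.sum())
m=(P[...,2]>.05)&(P[...,1]<-.25)&(P[...,0]>.4)
print('hold',m.sum(),P[m].min(0),P[m].max(0))
m=(h>100)&(h<135)&(s>90);u=np.zeros_like(im)
big=cv2.resize(im[100:270,130:520],None,fx=2,fy=2,interpolation=cv2.INTER_CUBIC);save(big,'w1crop')
# front corners from plane z=.02
```

```text
mat z 0.001741138450413321
front ((0.5147132277488708, 0.018125757575035095), (0.402849406003952, 0.16874440014362335), 87.17838287353516)
navy [230. 189.] 517 ((0.5264720916748047, 0.14428766071796417), (0.014788264408707619, 0.041742485016584396), 87.08866119384766) 0.069
navy [321. 194.] 447 ((0.5216410160064697, 0.039424676448106766), (0.013987259939312935, 0.04110472649335861), 87.37987518310547) 0.0691
navy [412. 199.] 496 ((0.5159262418746948, -0.0648084282875061), (0.01359023991972208, 0.04315672442317009), 87.82667541503906) 0.0692
navy [472. 222.] 592 ((0.49238336086273193, -0.13418200612068176), (0.06232741102576256, 0.014135215431451797), 40.53287124633789) 0.0748
tray ((0.49669283628463745, 0.3407203257083893), (0.24536843597888947, 0.13209038972854614), 1.3992143869400024) 4632
hold 1321 [ 0.42419594 -0.34189054  0.05004093] [ 0.48626174 -0.31722413  0.09548556]
```

View pics/w1crop.png

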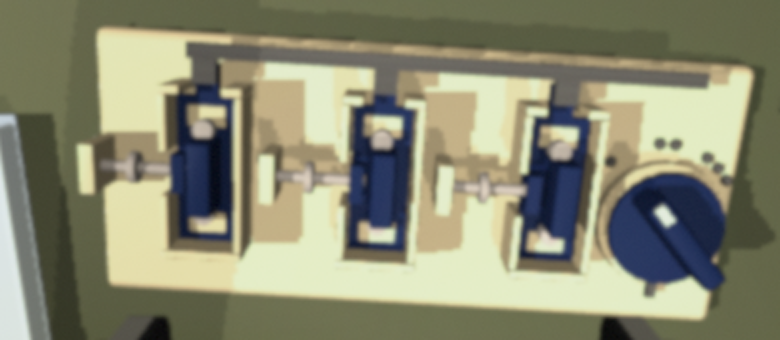

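```bash
python3 -c "
from h import *
go(.4924,-.1345,.16,.705)"
```

```text
dp [-0.0641, 0.1712, 0.1721] dr [-0.0042, -0.0044, -0.6963] rows>= 6.0
```

carry_out:
  commands:
    - {"delta_pos": [-0.064, 0.171, 0.172], "delta_rot": [-0.004, -0.004, -0.696], "claw": 45}
    - {"delta_pos": [-0.064, 0.171, 0.172], "delta_rot": [-0.004, -0.004, -0.696], "claw": 45}
    - {"delta_pos": [-0.064, 0.171, 0.172], "delta_rot": [-0.004, -0.004, -0.696], "claw": 45}
    - {"delta_pos": [-0.064, 0.171, 0.172], "delta_rot": [-0.004, -0.004, -0.696], "claw": 45}
    - {"delta_pos": [-0.064, 0.171, 0.172], "delta_rot": [-0.004, -0.004, -0.696], "claw": 45}
    - {"delta_pos": [-0.064, 0.171, 0.172], "delta_rot": [-0.004, -0.004, -0.696], "claw": 45}
    - {"delta_pos": [-0.064, 0.171, 0.172], "delta_rot": [-0.004, -0.004, -0.696], "claw": 45}
    - {"delta_pos": [-0.064, 0.171, 0.172], "delta_rot": [-0.004, -0.004, -0.696], "claw": 45}

```text
time: 2.67
eef_pos: [0.4898, -0.1359, 0.1578]
tcp_rot: [0.94, 0.343, -0.002, -0.002]
contact_force: [-0.4, 0.6, 0.6]
opening: 0.448
```

```bash
python3 -c "
from h import *
st()
n='wrist';im,d,K,W=cam(n);save(im,n+'2');np.savez('/tmp/%s2.npz'%n,im=im,d=d,K=K,W=W)
P=cloud(d,K,W);hsv=cv2.cvtColor(im,cv2.COLOR_RGB2HSV).astype(int);h,s=hsv[...,0],hsv[...,1]
m=(P[...,2]>.066)&(P[...,2]<.085)&(h>100)&(h<135)&(s>90)
nl,lab,st_,c=cv2.connectedComponentsWithStats(m.astype(np.uint8))
for i in range(1,nl):
    if st_[i,4]>60:
        p=P[lab==i];print('navy',c[i].round(),st_[i,4],cv2.minAreaRect(p[:,:2].astype(np.float32)),np.median(p[:,2]).round(4))
go(.4924,-.1345,.066,.705)"
```

```text
t 2.67 p [ 0.4898 -0.1359  0.1578] yaw 0.6992 f [-0.4  0.6  0.6] op 0.448 q [-0.47  0.02  2.06  0.    1.07  0.4 ]
navy [95.  2.] 88 ((0.5010114312171936, 0.03536581993103027), (0.0033705132082104683, 0.00847839005291462), 43.20545196533203) 0.0686
navy [259. 104.] 1787 ((0.5157864093780518, -0.06515820324420929), (0.014247818849980831, 0.042427174746990204), 86.90983581542969) 0.0693
navy [323. 211.] 1822 ((0.4926115870475769, -0.13404807448387146), (0.06141833961009979, 0.013689751736819744), 40.40021896362305) 0.075
dp [0.0013, 0.0, 0.0938] dr [-0.0012, -0.0001, -0.0041] rows>= 2.2
```

View pics/wrist2.png

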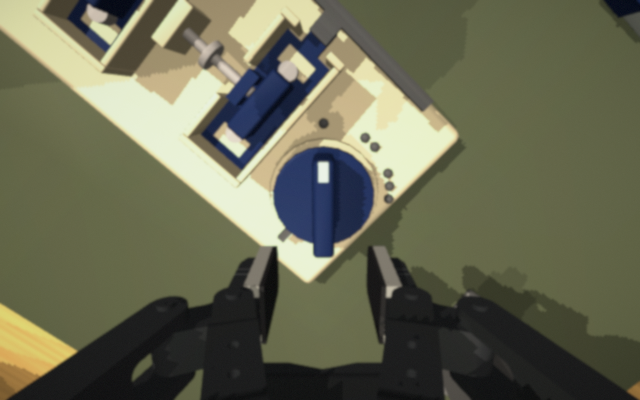

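The knob bar is at (323,205), centred between the fingers, with the white mark pointing at the single pip (323,124). I go down and grip it.

carry_out:
  commands:
    - {"delta_pos": [0.001, 0, 0.06], "delta_rot": [0, 0, 0], "claw": 45}
    - {"delta_pos": [0.001, 0, 0.06], "delta_rot": [0, 0, 0], "claw": 45}
    - {"delta_pos": [0.001, 0, 0.091], "delta_rot": [0, 0, 0], "claw": 45}
    - {"delta_pos": [0.001, 0, 0.092], "delta_rot": [0, 0, 0], "claw": 45}
    - {"delta_pos": [0.001, 0, 0.092], "delta_rot": [0, 0, 0], "claw": 10}
    - {"delta_pos": [0.001, 0, 0.092], "delta_rot": [0, 0, 0], "claw": 10}
    - {"delta_pos": [0.001, 0, 0.092], "delta_rot": [0, 0, 0], "claw": 10}
    - {"delta_pos": [0.001, 0, 0.092], "delta_rot": [0, 0, 0], "claw": 10}
  force: 50

```text
time: 3.38
eef_pos: [0.4928, -0.1338, 0.0702]
tcp_rot: [0.939, 0.343, 0.0, -0.001]
contact_force: [-3.6, 4.0, 1.5]
opening: 0.15
```

```bash
python3 -c "
from h import *
st()"
```

```text
t 3.38 p [ 0.4928 -0.1338  0.0702] yaw 0.7009 f [-3.6  4.   1.5] op 0.15 q [-0.47  0.15  2.1   0.    0.89  0.4 ]
```

carry_out:
  commands:
    - {"delta_pos": [0, 0, 0], "delta_rot": [0, 0, 0.1], "claw": 10}
    - {"delta_pos": [0, 0, 0], "delta_rot": [0, 0, 0.21], "claw": 10}
    - {"delta_pos": [0, 0, 0], "delta_rot": [0, 0, 0.32], "claw": 10}
    - {"delta_pos": [0, 0, 0], "delta_rot": [0, 0, 0.43], "claw": 10}
    - {"delta_pos": [0, 0, 0], "delta_rot": [0, 0, 0.54], "claw": 10}
    - {"delta_pos": [0, 0, 0], "delta_rot": [0, 0, 0.65], "claw": 10}
    - {"delta_pos": [0, 0, 0], "delta_rot": [0, 0, 0.75], "claw": 10}
    - {"delta_pos": [0, 0, 0], "delta_rot": [0, 0, 0.76], "claw": 10}

```text
time: 4.05
eef_pos: [0.4927, -0.134, 0.0702]
tcp_rot: [1.0, -0.03, 0.0, -0.0]
contact_force: [1.1, -1.5, -9.9]
opening: 0.15
```

```bash
python3 -c "
from h import *
st()"
```

```text
t 4.05 p [ 0.4927 -0.134   0.0702] yaw -0.0598 f [ 1.1 -1.5 -9.9] op 0.15 q [-0.46  0.15  2.1   0.    0.89  1.16]
```

Release and lift, then check with the wrist camera.

carry_out:
  commands:
    - {"delta_pos": [0, 0, 0], "delta_rot": [0, 0, 0], "claw": 35}
    - {"delta_pos": [0, 0, 0], "delta_rot": [0, 0, 0], "claw": 45}
    - {"delta_pos": [0, 0, 0], "delta_rot": [0, 0, 0], "claw": 45}
    - {"delta_pos": [0, 0, -0.05], "delta_rot": [0, 0, 0], "claw": 45}
    - {"delta_pos": [0, 0, -0.12], "delta_rot": [0, 0, 0], "claw": 45}
    - {"delta_pos": [0, 0, -0.12], "delta_rot": [0, 0, 0], "claw": 45}
    - {"delta_pos": [0, 0, -0.12], "delta_rot": [0, 0, 0], "claw": 45}
    - {"delta_pos": [0, 0, -0.12], "delta_rot": [0, 0, 0], "claw": 45}

```text
time: 4.72
eef_pos: [0.495, -0.1351, 0.1951]
tcp_rot: [1.0, -0.029, 0.005, 0.002]
contact_force: [-1.3, 0.4, -0.7]
opening: 0.45
```

```bash
python3 -c "
from h import *
st()
n='wrist';im,d,K,W=cam(n);save(im,n+'3')
P=cloud(d,K,W);hsv=cv2.cvtColor(im,cv2.COLOR_RGB2HSV).astype(int);h,s=hsv[...,0],hsv[...,1]
m=(P[...,2]>.066)&(P[...,2]<.1)&(h>100)&(h<135)&(s>90)
nl,lab,st_,c=cv2.connectedComponentsWithStats(m.astype(np.uint8))
for i in range(1,nl):
    if st_[i,4]>60:
        p=P[lab==i];print('navy',c[i].round(),st_[i,4],cv2.minAreaRect(p[:,:2].astype(np.float32)),np.median(p[:,2]).round(4))
go(.46,-.25,.30,0)"
```

```text
t 4.72 p [ 0.495  -0.1351  0.1951] yaw -0.0589 f [-1.3  0.4 -0.7] op 0.45 q [-0.46 -0.03  2.02  0.    1.13  1.16]
navy [222. 176.] 1118 ((0.5153598189353943, -0.06527205556631088), (0.014477992430329323, 0.04320191964507103), 87.66131591796875) 0.0691
navy [ 78. 178.] 1203 ((0.5201093554496765, 0.03939571976661682), (0.015522073023021221, 0.043740879744291306), 87.01516723632812) 0.0691
navy [321. 206.] 1341 ((0.4925171732902527, -0.13510698080062866), (0.013973674736917019, 0.062007687985897064), 86.92025756835938) 0.0749
dp [-0.0261, 0.1174, -0.1077] dr [0.0009, -0.0046, -0.0592] rows>= 3.9
```

View pics/wrist3.png

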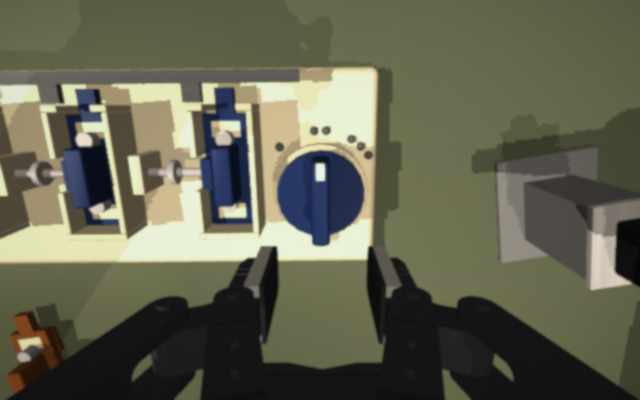

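The bar at (320,200) now points to the two pips (320,130), about 0.755 rad, and the lock tabs are clear of the toes. Next is the fork.

```bash
python3 -c "
from h import *
go(.46,-.335,.28,0)"
```

```text
dp [-0.0212, 0.2023, -0.0876] dr [0.0009, -0.0046, -0.0592] rows>= 5.3
```

carry_out:
  commands:
    - {"delta_pos": [-0.021, 0.202, -0.088], "delta_rot": [0.001, -0.005, -0.06], "claw": 60}
    - {"delta_pos": [-0.021, 0.202, -0.088], "delta_rot": [0.001, -0.005, -0.06], "claw": 60}
    - {"delta_pos": [-0.021, 0.202, -0.088], "delta_rot": [0.001, -0.005, -0.06], "claw": 60}
    - {"delta_pos": [-0.021, 0.202, -0.088], "delta_rot": [0.001, -0.005, -0.06], "claw": 60}
    - {"delta_pos": [-0.021, 0.202, -0.088], "delta_rot": [0.001, -0.005, -0.06], "claw": 60}
    - {"delta_pos": [-0.021, 0.202, -0.088], "delta_rot": [0.001, -0.005, -0.06], "claw": 60}
    - {"delta_pos": [-0.021, 0.202, -0.088], "delta_rot": [0.001, -0.005, -0.06], "claw": 60}
    - {"delta_pos": [-0.021, 0.202, -0.088], "delta_rot": [0.001, -0.005, -0.06], "claw": 60}

```text
time: 5.43
eef_pos: [0.4596, -0.3345, 0.2787]
tcp_rot: [1.0, -0.0, -0.001, -0.001]
contact_force: [0.6, 0.3, 0.2]
opening: 0.599
```

```bash
python3 -c "
from h import *
st()
n='wrist';im,d,K,W=cam(n);save(im,n+'4');np.savez('/tmp/wrist4.npz',im=im,d=d,K=K,W=W)
P=cloud(d,K,W);v=cv2.cvtColor(im,cv2.COLOR_RGB2HSV)[...,2].astype(int)
ok=(np.hypot(P[...,0]-.46,P[...,1]+.345)<.08)
for a,b,nm in [(.135,.16,'fork top'),(.083,.103,'plate'),(-.01,.02,'base')]:
    m=ok&(P[...,2]>a)&(P[...,2]<b)
    nl,lab,s_,c=cv2.connectedComponentsWithStats(m.astype(np.uint8))
    for i in range(1,nl):
        if s_[i,4]>150:
            p=P[lab==i];print(nm,c[i].round(),s_[i,4],cv2.minAreaRect(p[:,:2].astype(np.float32)),np.median(p[:,2]).round(4))
"
```

```text
t 5.43 p [ 0.4596 -0.3345  0.2787] yaw -0.0005 f [0.6 0.3 0.2] op 0.599 q [-0.81  0.03  1.81  0.    1.31  0.76]
fork top [334. 194.] 1469 ((0.45768657326698303, -0.3439825177192688), (0.04004606232047081, 0.022015906870365143), 6.377662181854248) 0.144
plate [332. 176.] 2327 ((0.45749178528785706, -0.3440415859222412), (0.062414951622486115, 0.05004869028925896), 6.5389084815979) 0.0962
base [331. 150.] 11093 ((0.4601072371006012, -0.3451095223426819), (0.1598353236913681, 0.15912514925003052), 25.95368003845215) 0.0019
```

View pics/wrist4.png

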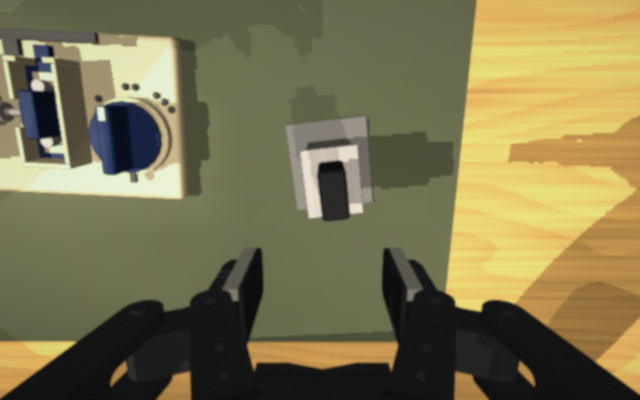

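The fork block at (334,194) sits at (0.4577, -0.3440), yaw 0.113. Its sizes of 40x22 and 62x50 mm and its heights of 0.144 and 0.096 all match. I go to it.

```bash
python3 -c "
from h import *
go(.4577,-.344,.122,.113)"
```

```text
dp [-0.0016, 0.0111, 0.1561] dr [-0.0037, 0.0026, -0.112] rows>= 3.8
```

carry_out:
  commands:
    - {"delta_pos": [-0.002, 0.0105, 0.05], "delta_rot": [-0.004, 0.003, -0.112], "claw": 60}
    - {"delta_pos": [-0.002, 0.0105, 0.09], "delta_rot": [-0.004, 0.003, -0.112], "claw": 60}
    - {"delta_pos": [-0.002, 0.0105, 0.11], "delta_rot": [-0.004, 0.003, -0.112], "claw": 60}
    - {"delta_pos": [-0.002, 0.0105, 0.13], "delta_rot": [-0.004, 0.003, -0.112], "claw": 60}
    - {"delta_pos": [-0.002, 0.0105, 0.15], "delta_rot": [-0.004, 0.003, -0.112], "claw": 60}
    - {"delta_pos": [-0.002, 0.0105, 0.156], "delta_rot": [-0.004, 0.003, -0.112], "claw": 60}
    - {"delta_pos": [-0.002, 0.0105, 0.156], "delta_rot": [-0.004, 0.003, -0.112], "claw": 60}
    - {"delta_pos": [-0.002, 0.0105, 0.156], "delta_rot": [-0.004, 0.003, -0.112], "claw": 60}

```text
time: 6.15
eef_pos: [0.4576, -0.3423, 0.122]
tcp_rot: [0.998, 0.057, -0.0, -0.0]
contact_force: [-0.3, -0.5, 0.4]
opening: 0.599
```

```bash
python3 -c "
from h import *
st();go(.4577,-.344,.122,.113)"
```

```text
t 6.15 p [ 0.4576 -0.3423  0.122 ] yaw 0.1145 f [-0.3 -0.5  0.4] op 0.599 q [-0.82  0.2   1.93  0.    1.01  0.64]
dp [-0.0001, 0.0017, 0.0] dr [-0.0005, 0.0001, 0.0015] rows>= 0.0
```

carry_out:
  commands:
    - {"delta_pos": [0, 0.0017, 0], "delta_rot": [0, 0, 0], "claw": 60}
    - {"delta_pos": [0, 0.0017, 0], "delta_rot": [0, 0, 0], "claw": 15}
    - {"delta_pos": [0, 0.0017, 0], "delta_rot": [0, 0, 0], "claw": 15}
    - {"delta_pos": [0, 0.0017, 0], "delta_rot": [0, 0, 0], "claw": 15}
    - {"delta_pos": [0, 0.0017, 0], "delta_rot": [0, 0, 0], "claw": 15}
    - {"delta_pos": [0, 0.0017, 0], "delta_rot": [0, 0, 0], "claw": 15}
    - {"delta_pos": [0, 0.0017, 0], "delta_rot": [0, 0, 0], "claw": 15}
  force: 90

```text
time: 6.73
eef_pos: [0.4585, -0.3446, 0.1236]
tcp_rot: [0.998, 0.057, 0.001, 0.001]
contact_force: [0.0, 0.7, 6.3]
opening: 0.25
```

```bash
python3 -c "
from h import *
st()"
```

```text
t 6.73 p [ 0.4585 -0.3446  0.1236] yaw 0.1143 f [0.  0.7 6.3] op 0.25 q [-0.82  0.2   1.92  0.    1.02  0.63]
```

carry_out:
  commands:
    - {"delta_pos": [0, 0, -0.02], "delta_rot": [0, 0, 0], "claw": 15}
    - {"delta_pos": [0, 0, -0.045], "delta_rot": [0, 0, 0], "claw": 15}
    - {"delta_pos": [0, 0, -0.075], "delta_rot": [0, 0, 0], "claw": 15}
    - {"delta_pos": [0, 0, -0.11], "delta_rot": [0, 0, 0], "claw": 15}
    - {"delta_pos": [0, 0, -0.14], "delta_rot": [0, 0, 0], "claw": 15}
    - {"delta_pos": [0, 0, -0.14], "delta_rot": [0, 0, 0], "claw": 15}
    - {"delta_pos": [0, 0, -0.14], "delta_rot": [0, 0, 0], "claw": 15}

```text
time: 7.32
eef_pos: [0.4586, -0.3451, 0.2652]
tcp_rot: [0.998, 0.057, 0.002, 0.002]
contact_force: [0.1, 0.3, -2.7]
opening: 0.243
```

```bash
python3 -c "
from h import *
st()
for n in ['wrist','side']:
    im,d,K,W=cam(n);save(im,n+'5');np.savez('/tmp/%s5.npz'%n,im=im,d=d,K=K,W=W)
"
```

```text
t 7.32 p [ 0.4586 -0.3451  0.2652] yaw 0.1142 f [ 0.1  0.3 -2.7] op 0.243 q [-0.82  0.05  1.82  0.    1.27  0.63]
```

View pics/wrist5.png

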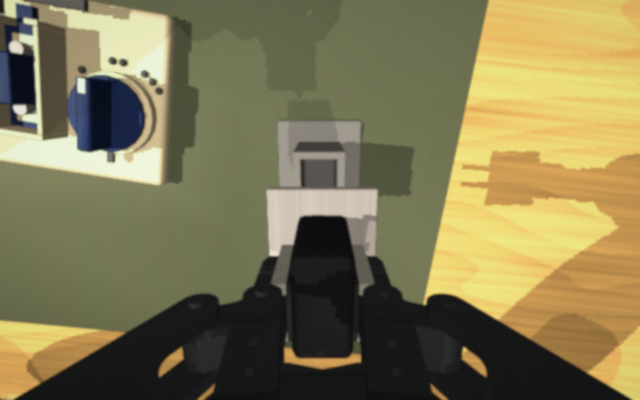

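View pics/side5.png

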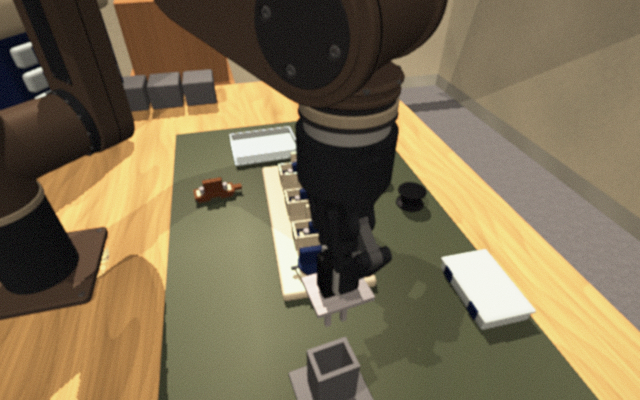

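Run:
```python
from h import *
s=ctrl.get_state()
f=np.load('/tmp/wrist5.npz');im,d,K,W=f['im'],f['d'],f['K'],f['W']
P=cloud(d,K,W);Rc=R.from_quat(s['tcp_rot']).as_matrix()
Q=(P-s['eef_pos'])@Rc
m=(Q[...,2]>.015)&(Q[...,2]<.045)&(np.arange(400)[:,None]<262)&(np.abs(Q[...,1])<.05)&(Q[...,0]<.1)
v=cv2.cvtColor(im,cv2.COLOR_RGB2HSV)[...,2];m&=(v>90)
p=Q[m];print(len(p),p.min(0),p.max(0),np.percentile(p,[1,50,99],axis=0).round(4))
A=np.c_[p[:,:2],np.ones(len(p))];print(np.linalg.lstsq(A,p[:,2],rcond=None)[0])
for r in [190,200,215,230,240,250]:
    q=Q[r][m[r]];print(r,q[:,0].mean().round(4),q[:,1].min().round(4),q[:,1].max().round(4))
```

```text
5066 [-0.00067684 -0.02241878  0.01594662] [0.0318601  0.02775262 0.029262  ] [[ 0.001  -0.0218  0.0218]
 [ 0.0221  0.0025  0.0234]
 [ 0.0316  0.0272  0.0281]]
[ 0.02412802 -0.00639381  0.02299083]
190 0.0311 -0.0222 0.0269
200 0.0266 -0.0223 0.0271
215 0.0196 -0.022 0.0276
230 0.0123 -0.0218 0.0272
240 0.0075 -0.0222 0.0276
250 0.0024 -0.0218 0.0272
```

Run:
```python
from h import *
s=ctrl.get_state();Rc=R.from_quat(s['tcp_rot']).as_matrix()
for n in ['side','scene']:
    im,d,K,W=cam(n)
    P=cloud(d,K,W);Q=(P-s['eef_pos'])@Rc
    m=(np.abs(Q[...,0])<.06)&(np.abs(Q[...,1])<.05)&(Q[...,2]<.12)&(Q[...,2]>.012)
    v,u=np.where(m);print(n,len(v),u.min(),u.max(),v.min(),v.max())
    q=Q[m]
    for a,b in [(.012,.022),(.022,.026),(.026,.030),(.030,.034),(.034,.05),(.05,.065),(.065,.08),(.08,.085),(.085,.09),(.09,.095),(.095,.1)]:
        k=q[(q[:,2]>a)&(q[:,2]<b)]
        if len(k): print(a,b,len(k),k[:,:2].min(0).round(4),k[:,:2].max(0).round(4))
    c=im[max(v.min()-20,0):v.max()+20,u.min()-20:u.max()+20];save(cv2.resize(c,None,fx=4,fy=4,interpolation=cv2.INTER_CUBIC),n+'5c')
```

```text
side 1700 301 373 275 327
0.012 0.022 139 [-0.0202 -0.0062] [0.0189 0.0183]
0.022 0.026 180 [-0.0309 -0.0214] [0.0296 0.0261]
0.026 0.03 1156 [-0.0311 -0.0254] [0.0312 0.0268]
0.03 0.034 76 [-0.0311 -0.0148] [0.0307 0.0264]
0.065 0.08 81 [-0.0127 -0.0021] [0.0123 0.0046]
0.08 0.085 37 [-0.0126 -0.0014] [0.0125 0.0045]
0.085 0.09 31 [-0.0126 -0.0023] [0.0117 0.0042]
scene 662 113 155 153 193
0.012 0.022 85 [ 0.0002 -0.0187] [0.0224 0.0146]
0.022 0.026 52 [-0.0221 -0.0254] [0.0294 0.0209]
0.026 0.03 323 [-0.031  -0.0276] [0.0335 0.0228]
0.03 0.034 52 [-0.0261 -0.0273] [0.0334 0.0227]
0.034 0.05 24 [ 0.0048 -0.0076] [0.0154 0.0027]
0.05 0.065 42 [-0.0106 -0.0058] [0.0143 0.0021]
0.065 0.08 53 [-0.0123 -0.0058] [0.0148 0.0009]
0.08 0.085 17 [-0.0101 -0.0048] [0.0154 0.0008]
0.085 0.09 14 [-0.0121 -0.0045] [0.0147 0.0005]
```

View pics/side5c.png

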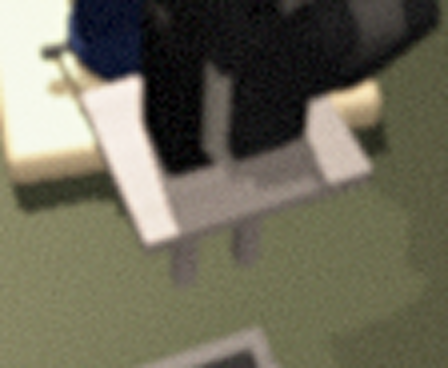

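View pics/scene5c.png

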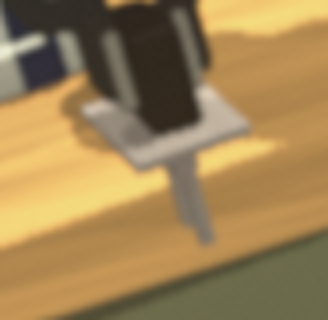

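```bash
cat >> h.py <<'E'
FO=np.array([.5197,.0117]);FY=-.0505
def f2w(x,y):
    c,s=np.cos(FY),np.sin(FY);return FO+[c*x-s*y,s*x+c*y]
def w2f(P):
    c,s=np.cos(FY),np.sin(FY);q=P[...,:2]-FO;return np.stack([c*q[...,0]+s*q[...,1],-s*q[...,0]+c*q[...,1],P[...,2]],-1)
E
python3 - <<'E'
from h import *
f=np.load('/tmp/wrist1.npz');im,d,K,W=f['im'],f['d'],f['K'],f['W']
for nm in ['wrist1','wrist2']:
  f=np.load('/tmp/%s.npz'%nm);im,d,K,W=f['im'],f['d'],f['K'],f['W']
  P=cloud(d,K,W);F=w2f(P)
  for b in [-.075,.03,.135]:
    g=F-[0,b,0]
    m=(abs(g[...,0])<.013)&(g[...,1]>.028)&(g[...,1]<.056)&(g[...,2]>.036)&(g[...,2]<.06)
    k=g[m]
    if len(k)<10: continue
    print(nm,b,'rod/collar n',len(k),'x',np.median(k[:,0]).round(4))
    c=k[k[:,2]>.0480]; print('  collar top pts',len(c),c.min(0).round(4),c.max(0).round(4))
    r=k[(k[:,2]<.0475)&(k[:,2]>.042)&(k[:,1]<.038)];
    if len(r):print('  rod',len(r),'x',r[:,0].min().round(4),r[:,0].max().round(4),'z',r[:,2].max())
    h=g[(abs(g[...,0])<.02)&(g[...,1]>.056)&(g[...,1]<.08)&(g[...,2]>.048)];print('  housing',h.min(0).round(4),h.max(0).round(4))
    w=g[(abs(g[...,0])<.03)&(g[...,1]>.012)&(g[...,1]<.03)&(g[...,2]>.052)];print('  wall',w.min(0).round(4),w.max(0).round(4))
E
```

```text
wrist1 -0.075 rod/collar n 191 x 0.0001
  collar top pts 61 [-0.0084  0.0401  0.0481] [0.0077 0.0507 0.0536]
  rod 44 x -0.0043 0.0024 z 0.04721193322470296
  housing [-0.0157  0.0616  0.0484] [0.0141 0.0709 0.0583]
  wall [-0.0299  0.0121  0.0521] [0.0297 0.0241 0.0579]
wrist1 0.03 rod/collar n 188 x -0.0001
  collar top pts 63 [-0.0089  0.0396  0.0481] [0.0074 0.0445 0.0536]
  rod 47 x -0.0045 0.0024 z 0.04693605391538541
  housing [-0.0161  0.0615  0.0485] [0.0141 0.0706 0.0583]
  wall [-0.0297  0.0121  0.0522] [0.03   0.0237 0.0582]
wrist1 0.135 rod/collar n 206 x 0.0001
  collar top pts 65 [-0.0094  0.0392  0.048 ] [0.0072 0.0445 0.0533]
  rod 45 x -0.0039 0.0026 z 0.047241651671925955
  housing [-0.0162  0.061   0.048 ] [0.014  0.0708 0.0582]
  wall [-0.0299  0.0122  0.052 ] [0.0294 0.0238 0.0579]
wrist2 -0.075 rod/collar n 813 x -0.0002
  collar top pts 262 [-0.0092  0.0393  0.048 ] [0.008  0.0451 0.0542]
  rod 184 x -0.0043 0.0027 z 0.04744564066086543
  housing [-0.0157  0.0612  0.0481] [0.0142 0.0712 0.0585]
  wall [-0.0298  0.012   0.0521] [0.03   0.0242 0.0583]
```

```bash
python3 -c "
from h import *
p=f2w(-.0007,-.043);print(p);go(p[0],p[1],.20,FY)"
```

```text
[ 0.51683032 -0.03120985]
dp [0.0949, -0.3033, 0.0612] dr [-0.003, 0.0019, 0.1648] rows>= 7.8
```

carry_out:
  commands:
    - {"delta_pos": [0.095, -0.303, 0.0], "delta_rot": [-0.003, 0.002, 0.165], "claw": 15}
    - {"delta_pos": [0.095, -0.303, 0.0], "delta_rot": [-0.003, 0.002, 0.165], "claw": 15}
    - {"delta_pos": [0.095, -0.303, 0.0], "delta_rot": [-0.003, 0.002, 0.165], "claw": 15}
    - {"delta_pos": [0.095, -0.303, 0.02], "delta_rot": [-0.003, 0.002, 0.165], "claw": 15}
    - {"delta_pos": [0.095, -0.303, 0.04], "delta_rot": [-0.003, 0.002, 0.165], "claw": 15}
    - {"delta_pos": [0.095, -0.303, 0.061], "delta_rot": [-0.003, 0.002, 0.165], "claw": 15}
    - {"delta_pos": [0.095, -0.303, 0.061], "delta_rot": [-0.003, 0.002, 0.165], "claw": 15}
    - {"delta_pos": [0.095, -0.303, 0.061], "delta_rot": [-0.003, 0.002, 0.165], "claw": 15}

```text
time: 8.18
eef_pos: [0.5158, -0.029, 0.1976]
tcp_rot: [1.0, -0.025, -0.001, -0.0]
contact_force: [0.3, -0.2, -1.8]
opening: 0.245
```

carry_out:
  commands:
    - {"delta_pos": [0, 0, 0], "delta_rot": [0, 0, 0], "claw": 15}
    - {"delta_pos": [0, 0, 0], "delta_rot": [0, 0, 0], "claw": 15}

```text
time: 8.35
eef_pos: [0.5137, -0.0267, 0.1939]
tcp_rot: [1.0, -0.023, -0.005, -0.001]
contact_force: [0.4, -1.4, -1.9]
opening: 0.246
```

```bash
cat >> h.py <<'E'
def forkpos():
    s=ctrl.get_state();Rc=R.from_quat(s['tcp_rot']).as_matrix()
    for n in ['side','scene']:
        im,d,K,W=cam(n);P=cloud(d,K,W);Q=(P-s['eef_pos'])@Rc
        m=(np.abs(Q[...,0])<.045)&(np.abs(Q[...,1])<.04)&(Q[...,2]<.1)&(Q[...,2]>.05)
        k=Q[m]
        if len(k):print(n,'tine',len(k),k.min(0).round(4),k.max(0).round(4),'plate z',end=' ')
        k=Q[(np.abs(Q[...,0])<.04)&(np.abs(Q[...,1])<.04)&(Q[...,2]<.034)&(Q[...,2]>.022)];print(np.median(k[:,2]).round(4) if len(k) else None,k[:,:2].min(0).round(4),k[:,:2].max(0).round(4))
E
python3 -c "
from h import *
st();p=f2w(-.0007,-.043);go(p[0],p[1],.117,FY);forkpos()"
```

```text
t 8.35 p [ 0.5137 -0.0267  0.1939] yaw -0.0464 f [ 0.4 -1.4 -1.9] op 0.246 q [-0.25 -0.01  2.01 -0.    1.15  1.37]
dp [0.0041, 0.0046, 0.0768] dr [-0.002, 0.0101, 0.004] rows>= 1.8
side tine 126 [-0.0133  0.0019  0.0501] [0.0122 0.0062 0.0902] plate z 0.0272 [-0.0315 -0.0248] [0.0304 0.0283]
scene tine 102 [-0.0119 -0.0043  0.0503] [0.0169 0.0043 0.087 ] plate z 0.0245 [-0.0303 -0.0255] [0.035  0.0252]
```

carry_out:
  commands:
    - {"delta_pos": [0.004, 0.0046, 0.02], "delta_rot": [-0.002, 0.01, 0.004], "claw": 15}
    - {"delta_pos": [0.004, 0.0046, 0.041], "delta_rot": [-0.002, 0.01, 0.004], "claw": 15}
    - {"delta_pos": [0.004, 0.0046, 0.041], "delta_rot": [-0.002, 0.01, 0.004], "claw": 15}
    - {"delta_pos": [0.004, 0.0046, 0.041], "delta_rot": [-0.002, 0.01, 0.004], "claw": 15}
    - {"delta_pos": [0.004, 0.0046, 0.041], "delta_rot": [-0.002, 0.01, 0.004], "claw": 15}

```text
time: 8.87
eef_pos: [0.5197, -0.0353, 0.1569]
tcp_rot: [1.0, -0.028, 0.004, 0.001]
contact_force: [0.8, 1.1, -0.5]
opening: 0.247
```

```bash
python3 -c "
from h import *
st();p=f2w(-.0007,-.043);go(p[0],p[1],.117,FY);forkpos()
im,d,K,W=cam('scene');save(cv2.resize(im[130:270,210:430],None,fx=3.5,fy=3.5,interpolation=cv2.INTER_CUBIC),'scene6')"
```

```text
t 8.87 p [ 0.5197 -0.0353  0.1569] yaw -0.0558 f [ 0.8  1.1 -0.5] op 0.247 q [-0.26  0.04  2.03 -0.    1.06  1.36]
dp [-0.0034, -0.004, 0.0399] dr [0.0019, -0.0071, -0.0053] rows>= 1.0
side tine 350 [-0.0438 -0.0392  0.05  ] [0.043  0.0385 0.1   ] plate z 0.0273 [-0.0315 -0.0236] [0.0305 0.0284]
scene tine 274 [-0.043  -0.0395  0.0507] [0.0421 0.0349 0.0999] plate z 0.0255 [-0.0317 -0.0268] [0.0351 0.0237]
```

View pics/scene6.png

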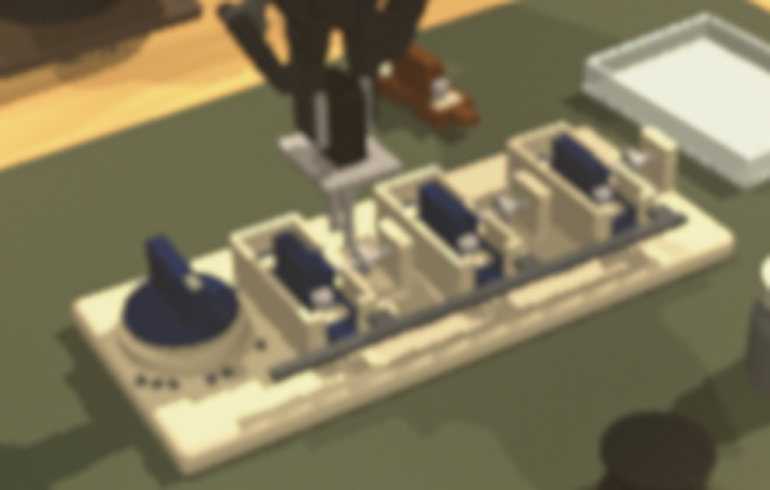

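```bash
python3 -c "
from h import *
for i in range(5):
    st();print(ctrl.get_state()['dq'].round(3));ctrl.read_camera('side')"
```

```text
t 9.02 p [ 0.52   -0.0347  0.1574] yaw -0.0547 f [-0.1 -0.7 -2. ] op 0.248 q [-0.26  0.04  2.03 -0.    1.06  1.36]
[ 0.008  0.001  0.004 -0.002 -0.002  0.002]
t 9.07 p [ 0.5198 -0.0345  0.1571] yaw -0.0545 f [-0.6 -0.5 -1.6] op 0.245 q [-0.26  0.04  2.03 -0.    1.06  1.36]
[ 0.005  0.003  0.007  0.001 -0.001  0.   ]
t 9.12 p [ 0.5196 -0.0344  0.1569] yaw -0.0543 f [ 0.1  0.1 -2. ] op 0.251 q [-0.26  0.04  2.03 -0.    1.06  1.36]
[ 0.004  0.004  0.009 -0.001 -0.001  0.   ]
t 9.17 p [ 0.5195 -0.0342  0.1566] yaw -0.0541 f [-0.5 -0.2 -1.5] op 0.246 q [-0.26  0.04  2.03 -0.    1.06  1.36]
[ 0.004  0.005  0.007 -0.001 -0.002 -0.001]
t 9.22 p [ 0.5193 -0.0341  0.1564] yaw -0.054 f [-0.5  0.  -1.5] op 0.25 q [-0.26  0.04  2.03 -0.    1.06  1.36]
[ 0.002  0.003  0.007 -0.002 -0.002  0.001]
```

```bash
python3 -c "
from h import *
for i in range(6): ctrl.read_camera('side')
st();p=f2w(-.0007,-.043);go(p[0],p[1],.15,FY)"
```

```text
t 9.57 p [ 0.519  -0.034   0.1556] yaw -0.054 f [-0.5 -0.7 -1.3] op 0.248 q [-0.26  0.04  2.04 -0.    1.06  1.36]
dp [-0.0023, -0.0027, 0.0055] dr [0.0014, -0.0051, -0.0035] rows>= 0.2
```

carry_out:
  commands:
    - {"delta_pos": [-0.0023, -0.0027, 0.0055], "delta_rot": [0.001, -0.005, -0.0035], "claw": 15}
    - {"delta_pos": [-0.0023, -0.0027, 0.0055], "delta_rot": [0.001, -0.005, -0.0035], "claw": 15}
    - {"delta_pos": [-0.0023, -0.0027, 0.0055], "delta_rot": [0.001, -0.005, -0.0035], "claw": 15}
    - {"delta_pos": [-0.0023, -0.0027, 0.0055], "delta_rot": [0.001, -0.005, -0.0035], "claw": 15}
    - {"delta_pos": [-0.0023, -0.0027, 0.0055], "delta_rot": [0.001, -0.005, -0.0035], "claw": 15}
    - {"delta_pos": [-0.0023, -0.0027, 0.0055], "delta_rot": [0.001, -0.005, -0.0035], "claw": 15}
    - {"delta_pos": [-0.0023, -0.0027, 0.0055], "delta_rot": [0.001, -0.005, -0.0035], "claw": 15}
    - {"delta_pos": [-0.0023, -0.0027, 0.0055], "delta_rot": [0.001, -0.005, -0.0035], "claw": 15}

```text
time: 10.23
eef_pos: [0.5169, -0.0312, 0.1502]
tcp_rot: [1.0, -0.025, 0.0, 0.0]
contact_force: [-0.0, -0.6, -2.8]
opening: 0.246
```

```bash
python3 -c "
from h import *
st();p=f2w(-.0007,-.043);go(p[0],p[1],.117,FY)"
```

```text
t 10.23 p [ 0.5169 -0.0312  0.1502] yaw -0.0505 f [-0.  -0.6 -2.8] op 0.246 q [-0.26  0.05  2.04 -0.    1.05  1.37]
dp [-0.0001, -0.0, 0.0332] dr [0.0005, -0.0004, -0.0] rows>= 0.8
```

Settled well. I descend in small steps.

carry_out:
  commands:
    - {"delta_pos": [0, 0, 0.01], "delta_rot": [0, 0, 0], "claw": 15}
    - {"delta_pos": [0, 0, 0.018], "delta_rot": [0, 0, 0], "claw": 15}
    - {"delta_pos": [0, 0, 0.024], "delta_rot": [0, 0, 0], "claw": 15}
    - {"delta_pos": [0, 0, 0.029], "delta_rot": [0, 0, 0], "claw": 15}
    - {"delta_pos": [0, 0, 0.033], "delta_rot": [0, 0, 0], "claw": 15}
    - {"delta_pos": [0, 0, 0.033], "delta_rot": [0, 0, 0], "claw": 15}
    - {"delta_pos": [0, 0, 0.033], "delta_rot": [0, 0, 0], "claw": 15}
    - {"delta_pos": [0, 0, 0.033], "delta_rot": [0, 0, 0], "claw": 15}

```text
time: 10.9
eef_pos: [0.5172, -0.0313, 0.1174]
tcp_rot: [1.0, -0.025, 0.0, 0.0]
contact_force: [-0.5, 0.2, -2.5]
opening: 0.245
```

```bash
python3 -c "
from h import *
for i in range(3): ctrl.read_camera('side')
st();p=f2w(-.0007,-.0235);go(p[0],p[1],.117,FY)
im,d,K,W=cam('scene');save(cv2.resize(im[130:270,210:430],None,fx=3.5,fy=3.5,interpolation=cv2.INTER_CUBIC),'scene7')"
```

```text
t 11.05 p [ 0.5173 -0.0314  0.1177] yaw -0.0505 f [ 0.1  0.4 -2.3] op 0.25 q [-0.26  0.09  2.06 -0.    0.99  1.37]
dp [-0.0004, -0.0196, 0.0006] dr [0.0007, -0.0014, -0.0] rows>= 0.5
```

View pics/scene7.png

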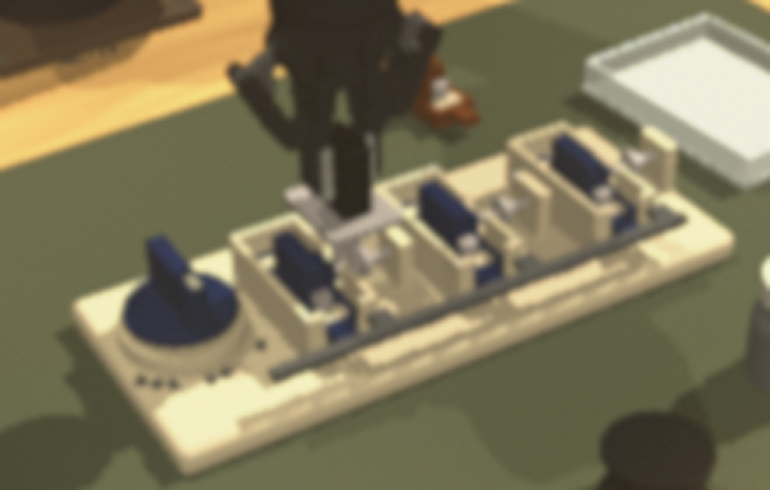

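The tines went down without touching anything. I push towards +y.

carry_out:
  commands:
    - {"delta_pos": [0, -0.004, 0], "delta_rot": [0, 0, 0], "claw": 15}
    - {"delta_pos": [0, -0.008, 0], "delta_rot": [0, 0, 0], "claw": 15}
    - {"delta_pos": [0, -0.012, 0], "delta_rot": [0, 0, 0], "claw": 15}
    - {"delta_pos": [0, -0.016, 0], "delta_rot": [0, 0, 0], "claw": 15}
    - {"delta_pos": [0, -0.019, 0], "delta_rot": [0, 0, 0], "claw": 15}
    - {"delta_pos": [0, -0.0195, 0], "delta_rot": [0, 0, 0], "claw": 15}
    - {"delta_pos": [0, -0.0195, 0], "delta_rot": [0, 0, 0], "claw": 15}
    - {"delta_pos": [0, -0.0195, 0], "delta_rot": [0, 0, 0], "claw": 15}

```text
time: 11.77
eef_pos: [0.5184, -0.012, 0.1179]
tcp_rot: [1.0, -0.025, 0.001, 0.001]
contact_force: [-1.3, -3.9, 0.1]
opening: 0.249
```

```bash
cat >> h.py <<'E'
def tabs():
    # median height & centre of navy tops in each bay, from scene & side
    for n in ['side','scene']:
        im,d,K,W=cam(n);F=w2f(cloud(d,K,W));hsv=cv2.cvtColor(im,cv2.COLOR_RGB2HSV).astype(int)
        nav=(hsv[...,0]>100)&(hsv[...,0]<135)&(hsv[...,1]>80)
        o=[]
        for b in [-.075,.03,.135]:
            g=F[nav&(abs(F[...,0])<.03)&(abs(F[...,1]-b)<.02)];o.append((len(g),np.percentile(g[:,2],[50,95]).round(4).tolist() if len(g)>5 else None))
        print(n,o)
    return im
E
python3 -c "
from h import *
st();im=tabs();st();save(cv2.resize(im[130:270,210:430],None,fx=3.5,fy=3.5,interpolation=cv2.INTER_CUBIC),'scene8')"
```

```text
t 11.77 p [ 0.5184 -0.012   0.1179] yaw -0.0502 f [-1.3 -3.9  0.1] op 0.249 q [-0.22  0.09  2.06 -0.    0.99  1.4 ]
side [(472, [0.0747, 0.2324]), (0, None), (96, [0.0657, 0.0703])]
scene [(0, None), (29, [0.0712, 0.073]), (0, None)]
t 11.87 p [ 0.5185 -0.0121  0.1179] yaw -0.0506 f [ 0.1 -4.2  0.8] op 0.246 q [-0.22  0.09  2.06 -0.    0.99  1.4 ]
```

View pics/scene8.png

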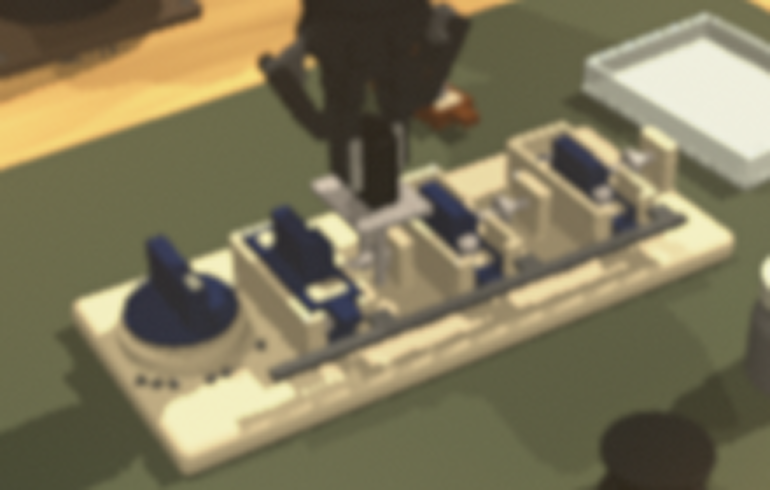

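Latch0 has popped up (tab at (295,235) in the crop). I lift the fork straight up and go to bay 1.

carry_out:
  commands:
    - {"delta_pos": [0, 0, -0.02], "delta_rot": [0, 0, 0], "claw": 15}
    - {"delta_pos": [0, 0, -0.04], "delta_rot": [0, 0, 0], "claw": 15}
    - {"delta_pos": [0, 0, -0.07], "delta_rot": [0, 0, 0], "claw": 15}
    - {"delta_pos": [0, 0, -0.07], "delta_rot": [0, 0, 0], "claw": 15}
    - {"delta_pos": [0, 0, -0.07], "delta_rot": [0, 0, 0], "claw": 15}
    - {"delta_pos": [0, 0, -0.07], "delta_rot": [0, 0, 0], "claw": 15}

```text
time: 12.37
eef_pos: [0.5176, -0.0113, 0.1867]
tcp_rot: [1.0, -0.025, 0.0, -0.0]
contact_force: [-0.0, -0.6, -2.7]
opening: 0.247
```

```bash
python3 -c "
from h import *
st();forkpos();p=f2w(-.0007,.062);go(p[0],p[1],.17,FY)"
```

```text
t 12.37 p [ 0.5176 -0.0113  0.1867] yaw -0.0508 f [-0.  -0.6 -2.7] op 0.247 q [-0.22 -0.    2.02  0.    1.13  1.4 ]
side tine 129 [-0.0133 -0.003   0.0501] [0.0119 0.0066 0.0895] plate z 0.0272 [-0.0317 -0.0229] [0.03   0.0279]
scene tine 105 [-0.0151 -0.0055  0.0504] [0.0148 0.0028 0.0884] plate z 0.0268 [-0.0322 -0.027 ] [0.0327 0.024 ]
dp [0.0008, -0.0852, 0.0157] dr [-0.0005, 0.002, -0.0002] rows>= 2.1
```

carry_out:
  commands:
    - {"delta_pos": [0.001, -0.04, 0.0], "delta_rot": [0, 0.002, 0], "claw": 15}
    - {"delta_pos": [0.001, -0.07, 0.01], "delta_rot": [0, 0.002, 0], "claw": 15}
    - {"delta_pos": [0.001, -0.085, 0.016], "delta_rot": [0, 0.002, 0], "claw": 15}
    - {"delta_pos": [0.001, -0.085, 0.016], "delta_rot": [0, 0.002, 0], "claw": 15}
    - {"delta_pos": [0.001, -0.085, 0.016], "delta_rot": [0, 0.002, 0], "claw": 15}
    - {"delta_pos": [0.001, -0.085, 0.016], "delta_rot": [0, 0.002, 0], "claw": 15}
    - {"delta_pos": [0.001, -0.085, 0.016], "delta_rot": [0, 0.002, 0], "claw": 15}
    - {"delta_pos": [0.001, -0.085, 0.016], "delta_rot": [0, 0.002, 0], "claw": 15}

```text
time: 13.13
eef_pos: [0.5225, 0.0726, 0.17]
tcp_rot: [1.0, -0.026, 0.0, -0.0]
contact_force: [0.4, 1.0, -2.4]
opening: 0.245
```

```bash
python3 -c "
from h import *
for i in range(4): ctrl.read_camera('side')
st();p=f2w(-.0007,.062);go(p[0],p[1],.15,FY)"
```

```text
t 13.33 p [0.5225 0.0729 0.17  ] yaw -0.0516 f [-0.9 -0.4 -1.1] op 0.245 q [-0.05  0.04  2.01  0.    1.09  1.57]
dp [-0.0004, -0.0007, 0.02] dr [-0.0005, -0.0005, -0.0011] rows>= 0.5
```

carry_out:
  commands:
    - {"delta_pos": [-0.0005, -0.0007, 0.02], "delta_rot": [0, 0, 0], "claw": 15}
    - {"delta_pos": [-0.0005, -0.0007, 0.03], "delta_rot": [0, 0, 0], "claw": 15}
    - {"delta_pos": [-0.0005, -0.0007, 0.037], "delta_rot": [0, 0, 0], "claw": 15}
    - {"delta_pos": [-0.0005, -0.0007, 0.043], "delta_rot": [0, 0, 0], "claw": 15}
    - {"delta_pos": [-0.0005, -0.0007, 0.049], "delta_rot": [0, 0, 0], "claw": 15}
    - {"delta_pos": [-0.0005, -0.0007, 0.053], "delta_rot": [0, 0, 0], "claw": 15}
    - {"delta_pos": [-0.0005, -0.0007, 0.053], "delta_rot": [0, 0, 0], "claw": 15}
    - {"delta_pos": [-0.0005, -0.0007, 0.053], "delta_rot": [0, 0, 0], "claw": 15}

```text
time: 14.0
eef_pos: [0.5221, 0.0737, 0.117]
tcp_rot: [1.0, -0.026, 0.0, -0.0]
contact_force: [0.3, -0.6, -2.0]
opening: 0.248
```

```bash
python3 -c "
from h import *
for i in range(2): ctrl.read_camera('side')
st();p=f2w(-.0007,.0815);go(p[0],p[1],.117,FY)"
```

```text
t 14.1 p [0.5225 0.0737 0.1176] yaw -0.0515 f [-0.9  0.1 -1.6] op 0.244 q [-0.05  0.11  2.04  0.    0.99  1.57]
dp [-0.0004, -0.0194, 0.0006] dr [-0.0005, -0.0016, -0.001] rows>= 0.5
```

carry_out:
  commands:
    - {"delta_pos": [0, -0.004, 0], "delta_rot": [0, 0, 0], "claw": 15}
    - {"delta_pos": [0, -0.008, 0], "delta_rot": [0, 0, 0], "claw": 15}
    - {"delta_pos": [0, -0.012, 0], "delta_rot": [0, 0, 0], "claw": 15}
    - {"delta_pos": [0, -0.016, 0], "delta_rot": [0, 0, 0], "claw": 15}
    - {"delta_pos": [0, -0.019, 0], "delta_rot": [0, 0, 0], "claw": 15}
    - {"delta_pos": [0, -0.0195, 0], "delta_rot": [0, 0, 0], "claw": 15}
    - {"delta_pos": [0, -0.0195, 0], "delta_rot": [0, 0, 0], "claw": 15}
    - {"delta_pos": [0, -0.0195, 0], "delta_rot": [0, 0, 0], "claw": 15}

```text
time: 14.77
eef_pos: [0.5238, 0.093, 0.1179]
tcp_rot: [1.0, -0.026, 0.001, 0.0]
contact_force: [-0.0, -2.5, -0.0]
opening: 0.243
```

```bash
python3 -c "
from h import *
st();ctrl.read_camera('side');im=ctrl.read_camera('scene')[0];st();save(cv2.resize(im[130:270,210:430],None,fx=3.5,fy=3.5,interpolation=cv2.INTER_CUBIC),'scene9')"
```

```text
t 14.77 p [0.5238 0.093  0.1179] yaw -0.0512 f [-0.  -2.5 -0. ] op 0.243 q [-0.02  0.12  2.03 -0.    0.99  1.61]
t 14.87 p [0.5238 0.093  0.1177] yaw -0.0516 f [ 1.  -3.6 -0.4] op 0.246 q [-0.02  0.12  2.03  0.    0.99  1.61]
```

View pics/scene9.png

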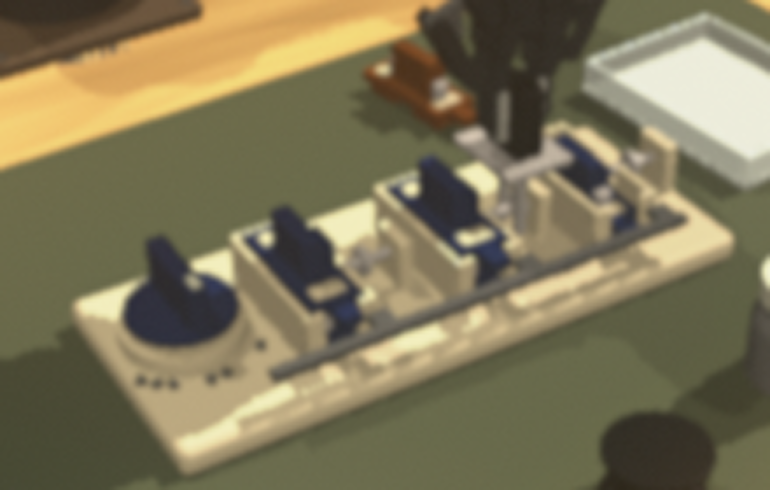

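Latch1 is up too. I do the same for bay 2.

carry_out:
  commands:
    - {"delta_pos": [0, 0, -0.02], "delta_rot": [0, 0, 0], "claw": 15}
    - {"delta_pos": [0, 0, -0.04], "delta_rot": [0, 0, 0], "claw": 15}
    - {"delta_pos": [0, 0, -0.07], "delta_rot": [0, 0, 0], "claw": 15}
    - {"delta_pos": [0, 0, -0.07], "delta_rot": [0, 0, 0], "claw": 15}
    - {"delta_pos": [0, 0, -0.07], "delta_rot": [0, 0, 0], "claw": 15}
    - {"delta_pos": [0, 0, -0.07], "delta_rot": [0, 0, 0], "claw": 15}

```text
time: 15.37
eef_pos: [0.5227, 0.0935, 0.1864]
tcp_rot: [1.0, -0.026, 0.0, -0.001]
contact_force: [0.6, -0.6, -2.2]
opening: 0.245
```

```bash
python3 -c "
from h import *
st();p=f2w(-.0007,.167);go(p[0],p[1],.17,FY)"
```

```text
t 15.37 p [0.5227 0.0935 0.1864] yaw -0.0519 f [ 0.6 -0.6 -2.2] op 0.245 q [-0.01  0.03  1.99  0.    1.13  1.61]
dp [0.0003, -0.0851, 0.0166] dr [-0.0017, -0.0001, -0.0014] rows>= 2.1
```

carry_out:
  commands:
    - {"delta_pos": [0, -0.04, 0.0], "delta_rot": [-0.001, 0, -0.001], "claw": 15}
    - {"delta_pos": [0, -0.07, 0.01], "delta_rot": [-0.001, 0, -0.001], "claw": 15}
    - {"delta_pos": [0, -0.085, 0.016], "delta_rot": [-0.001, 0, -0.001], "claw": 15}
    - {"delta_pos": [0, -0.085, 0.016], "delta_rot": [-0.001, 0, -0.001], "claw": 15}
    - {"delta_pos": [0, -0.085, 0.016], "delta_rot": [-0.001, 0, -0.001], "claw": 15}
    - {"delta_pos": [0, -0.085, 0.016], "delta_rot": [-0.001, 0, -0.001], "claw": 15}
    - {"delta_pos": [0, -0.085, 0.016], "delta_rot": [-0.001, 0, -0.001], "claw": 15}
    - {"delta_pos": [0, -0.085, 0.016], "delta_rot": [-0.001, 0, -0.001], "claw": 15}

```text
time: 16.03
eef_pos: [0.5272, 0.1777, 0.1706]
tcp_rot: [1.0, -0.026, 0.0, -0.0]
contact_force: [-0.1, -0.2, -1.6]
opening: 0.244
```

```bash
python3 -c "
from h import *
for i in range(4): ctrl.read_camera('side')
st();p=f2w(-.0007,.167);go(p[0],p[1],.117,FY)"
```

```text
t 16.23 p [0.5273 0.178  0.1709] yaw -0.0518 f [-0.2  0.3 -0.9] op 0.25 q [0.14 0.1  1.94 0.   1.1  1.77]
dp [0.0001, -0.0005, 0.0539] dr [-0.0008, -0.0007, -0.0013] rows>= 1.3
```

carry_out:
  commands:
    - {"delta_pos": [0, -0.0005, 0.02], "delta_rot": [0, 0, 0], "claw": 15}
    - {"delta_pos": [0, -0.0005, 0.03], "delta_rot": [0, 0, 0], "claw": 15}
    - {"delta_pos": [0, -0.0005, 0.037], "delta_rot": [0, 0, 0], "claw": 15}
    - {"delta_pos": [0, -0.0005, 0.043], "delta_rot": [0, 0, 0], "claw": 15}
    - {"delta_pos": [0, -0.0005, 0.049], "delta_rot": [0, 0, 0], "claw": 15}
    - {"delta_pos": [0, -0.0005, 0.054], "delta_rot": [0, 0, 0], "claw": 15}
    - {"delta_pos": [0, -0.0005, 0.054], "delta_rot": [0, 0, 0], "claw": 15}
    - {"delta_pos": [0, -0.0005, 0.054], "delta_rot": [0, 0, 0], "claw": 15}

```text
time: 16.9
eef_pos: [0.5273, 0.1786, 0.1167]
tcp_rot: [1.0, -0.026, 0.0, -0.0]
contact_force: [0.4, 0.7, -1.9]
opening: 0.25
```

```bash
python3 -c "
from h import *
for i in range(2): ctrl.read_camera('side')
st();p=f2w(-.0007,.1865);go(p[0],p[1],.117,FY)"
```

```text
t 17.0 p [0.5278 0.1786 0.1174] yaw -0.0517 f [ 0.8 -0.2 -1.9] op 0.25 q [0.14 0.17 1.97 0.   1.   1.77]
dp [-0.0004, -0.0194, 0.0005] dr [-0.001, -0.0017, -0.0012] rows>= 0.5
```

carry_out:
  commands:
    - {"delta_pos": [0, -0.004, 0], "delta_rot": [0, 0, 0], "claw": 15}
    - {"delta_pos": [0, -0.008, 0], "delta_rot": [0, 0, 0], "claw": 15}
    - {"delta_pos": [0, -0.012, 0], "delta_rot": [0, 0, 0], "claw": 15}
    - {"delta_pos": [0, -0.016, 0], "delta_rot": [0, 0, 0], "claw": 15}
    - {"delta_pos": [0, -0.019, 0], "delta_rot": [0, 0, 0], "claw": 15}
    - {"delta_pos": [0, -0.0195, 0], "delta_rot": [0, 0, 0], "claw": 15}
    - {"delta_pos": [0, -0.0195, 0], "delta_rot": [0, 0, 0], "claw": 15}
    - {"delta_pos": [0, -0.0195, 0], "delta_rot": [0, 0, 0], "claw": 15}

```text
time: 17.67
eef_pos: [0.5291, 0.198, 0.1177]
tcp_rot: [1.0, -0.026, 0.001, -0.0]
contact_force: [0.9, -3.7, 0.2]
opening: 0.247
```

```bash
python3 -c "
from h import *
st();ctrl.read_camera('side');im=ctrl.read_camera('scene')[0];st();save(cv2.resize(im[130:270,210:430],None,fx=3.5,fy=3.5,interpolation=cv2.INTER_CUBIC),'scene10')"
```

```text
t 17.67 p [0.5291 0.198  0.1177] yaw -0.0515 f [ 0.9 -3.7  0.2] op 0.247 q [0.18 0.19 1.95 0.   1.   1.8 ]
t 17.77 p [0.529  0.1979 0.1176] yaw -0.0517 f [ 1.  -4.1 -0.1] op 0.246 q [0.18 0.19 1.95 0.   1.   1.8 ]
```

View pics/scene10.png

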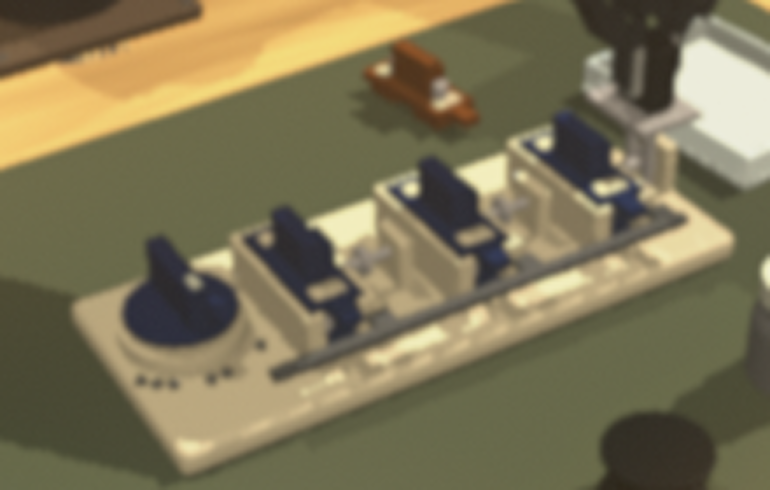

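All three latches have popped up. I lift the fork and carry it back to the holder.

carry_out:
  commands:
    - {"delta_pos": [0, 0, -0.02], "delta_rot": [0, 0, 0], "claw": 15}
    - {"delta_pos": [0, 0, -0.04], "delta_rot": [0, 0, 0], "claw": 15}
    - {"delta_pos": [0, 0, -0.08], "delta_rot": [0, 0, 0], "claw": 15}
    - {"delta_pos": [0, 0, -0.12], "delta_rot": [0, 0, 0], "claw": 15}
    - {"delta_pos": [0, 0, -0.14], "delta_rot": [0, 0, 0], "claw": 15}
    - {"delta_pos": [0, 0, -0.14], "delta_rot": [0, 0, 0], "claw": 15}
    - {"delta_pos": [0, 0, -0.14], "delta_rot": [0, 0, 0], "claw": 15}

```text
time: 18.35
eef_pos: [0.5288, 0.1987, 0.2583]
tcp_rot: [1.0, -0.026, 0.002, -0.002]
contact_force: [-0.4, -0.6, -3.0]
opening: 0.25
```

```bash
python3 -c "
from h import *
st();go(.4585,-.3446,.265,.1143)"
```

```text
t 18.35 p [0.5288 0.1987 0.2583] yaw -0.0519 f [-0.4 -0.6 -3. ] op 0.25 q [0.18 0.03 1.84 0.   1.26 1.8 ]
dp [-0.042, 0.5462, -0.0088] dr [-0.0032, -0.0044, -0.1662] rows>= 13.1
```

carry_out:
  commands:
    - {"delta_pos": [-0.042, 0.546, -0.009], "delta_rot": [-0.003, -0.004, -0.166], "claw": 15}
    - {"delta_pos": [-0.042, 0.546, -0.009], "delta_rot": [-0.003, -0.004, -0.166], "claw": 15}
    - {"delta_pos": [-0.042, 0.546, -0.009], "delta_rot": [-0.003, -0.004, -0.166], "claw": 15}
    - {"delta_pos": [-0.042, 0.546, -0.009], "delta_rot": [-0.003, -0.004, -0.166], "claw": 15}
    - {"delta_pos": [-0.042, 0.546, -0.009], "delta_rot": [-0.003, -0.004, -0.166], "claw": 15}
    - {"delta_pos": [-0.042, 0.546, -0.009], "delta_rot": [-0.003, -0.004, -0.166], "claw": 15}
    - {"delta_pos": [-0.042, 0.546, -0.009], "delta_rot": [-0.003, -0.004, -0.166], "claw": 15}
    - {"delta_pos": [-0.042, 0.546, -0.009], "delta_rot": [-0.003, -0.004, -0.166], "claw": 15}

```text
time: 19.02
eef_pos: [0.4844, -0.1302, 0.2585]
tcp_rot: [0.998, 0.057, -0.002, -0.002]
contact_force: [0.9, 0.2, -1.1]
opening: 0.246
```

```bash
python3 -c "
from h import *
st();go(.4585,-.3446,.265,.1143)"
```

```text
t 19.02 p [ 0.4844 -0.1302  0.2585] yaw 0.1139 f [ 0.9  0.2 -1.1] op 0.246 q [-0.47 -0.11  1.98  0.    1.27  0.99]
dp [-0.0502, 0.21, -0.0073] dr [-0.0049, 0.0034, -0.0004] rows>= 5.2
```

carry_out:
  commands:
    - {"delta_pos": [-0.05, 0.21, -0.007], "delta_rot": [-0.005, 0.003, 0], "claw": 15}
    - {"delta_pos": [-0.05, 0.21, -0.007], "delta_rot": [-0.005, 0.003, 0], "claw": 15}
    - {"delta_pos": [-0.05, 0.21, -0.007], "delta_rot": [-0.005, 0.003, 0], "claw": 15}
    - {"delta_pos": [-0.05, 0.21, -0.007], "delta_rot": [-0.005, 0.003, 0], "claw": 15}
    - {"delta_pos": [-0.05, 0.21, -0.007], "delta_rot": [-0.005, 0.003, 0], "claw": 15}
    - {"delta_pos": [-0.05, 0.21, -0.007], "delta_rot": [-0.005, 0.003, 0], "claw": 15}
    - {"delta_pos": [-0.05, 0.21, -0.007], "delta_rot": [-0.005, 0.003, 0], "claw": 15}
    - {"delta_pos": [-0.05, 0.21, -0.007], "delta_rot": [-0.005, 0.003, 0], "claw": 15}

```text
time: 19.68
eef_pos: [0.4579, -0.3434, 0.2615]
tcp_rot: [0.998, 0.056, -0.001, -0.003]
contact_force: [-0.1, -0.3, -1.9]
opening: 0.245
```

```bash
python3 -c "
from h import *
for i in range(6): ctrl.read_camera('side')
st();go(.4585,-.3446,.20,.1143)"
```

```text
t 19.98 p [ 0.4591 -0.3431  0.2646] yaw 0.1158 f [-0.5 -0.1 -1.9] op 0.249 q [-0.82  0.05  1.81 -0.    1.28  0.64]
dp [-0.0008, 0.0014, 0.0646] dr [-0.0002, 0.0003, 0.0015] rows>= 1.6
```

Go down to just above the rim entry, correct, then lower.

carry_out:
  commands:
    - {"delta_pos": [-0.0008, 0.0014, 0.03], "delta_rot": [0, 0, 0.001], "claw": 15}
    - {"delta_pos": [-0.0008, 0.0014, 0.06], "delta_rot": [0, 0, 0.001], "claw": 15}
    - {"delta_pos": [-0.0008, 0.0014, 0.08], "delta_rot": [0, 0, 0.001], "claw": 15}
    - {"delta_pos": [-0.0008, 0.0014, 0.1], "delta_rot": [0, 0, 0.001], "claw": 15}
    - {"delta_pos": [-0.0008, 0.0014, 0.12], "delta_rot": [0, 0, 0.001], "claw": 15}
    - {"delta_pos": [-0.0008, 0.0014, 0.13], "delta_rot": [0, 0, 0.001], "claw": 15}
    - {"delta_pos": [-0.0008, 0.0014, 0.136], "delta_rot": [0, 0, 0.001], "claw": 15}
    - {"delta_pos": [-0.0008, 0.0014, 0.138], "delta_rot": [0, 0, 0.001], "claw": 15}

```text
time: 20.65
eef_pos: [0.4584, -0.344, 0.126]
tcp_rot: [0.998, 0.058, -0.0, -0.001]
contact_force: [0.1, -0.3, -1.8]
opening: 0.246
```

```bash
python3 -c "
from h import *
for i in range(3): ctrl.read_camera('side')
st();go(.4585,-.3446,.1236,.1143)"
```

```text
t 20.8 p [ 0.4591 -0.3451  0.128 ] yaw 0.115 f [ 0.3  0.4 -2.2] op 0.247 q [-0.82  0.2   1.92 -0.    1.02  0.63]
dp [-0.0006, -0.0006, 0.0044] dr [0.0016, -0.0011, 0.0007] rows>= 0.1
```

carry_out:
  commands:
    - {"delta_pos": [0, 0, 0.004], "delta_rot": [0, 0, 0], "claw": 15}
    - {"delta_pos": [0, 0, 0.0045], "delta_rot": [0, 0, 0], "claw": 15}
    - {"delta_pos": [0, 0, 0.0045], "delta_rot": [0, 0, 0], "claw": 15}
    - {"delta_pos": [0, 0, 0.0045], "delta_rot": [0, 0, 0], "claw": 15}
    - {"delta_pos": [0, 0, 0.0045], "delta_rot": [0, 0, 0], "claw": 40}
    - {"delta_pos": [0, 0, 0.0045], "delta_rot": [0, 0, 0], "claw": 60}
    - {"delta_pos": [0, 0, 0.0045], "delta_rot": [0, 0, 0], "claw": 60}
    - {"delta_pos": [0, 0, 0.0045], "delta_rot": [0, 0, 0], "claw": 60}

```text
time: 21.47
eef_pos: [0.4593, -0.3454, 0.124]
tcp_rot: [0.998, 0.057, 0.001, 0.001]
contact_force: [-0.0, 0.5, 0.6]
opening: 0.6
```

carry_out:
  commands:
    - {"delta_pos": [0, 0, -0.02], "delta_rot": [0, 0, 0], "claw": 60}
    - {"delta_pos": [0, 0, -0.05], "delta_rot": [0, 0, 0], "claw": 60}
    - {"delta_pos": [0, 0, -0.09], "delta_rot": [0, 0, 0], "claw": 60}
    - {"delta_pos": [0, 0, -0.14], "delta_rot": [0, 0, 0], "claw": 60}
    - {"delta_pos": [0, 0, -0.16], "delta_rot": [0, 0, 0], "claw": 60}
    - {"delta_pos": [0, 0, -0.16], "delta_rot": [0, 0, 0], "claw": 60}

```text
time: 21.97
eef_pos: [0.4615, -0.3475, 0.2935]
tcp_rot: [0.998, 0.058, 0.006, 0.007]
contact_force: [-0.2, -0.9, 1.0]
opening: 0.606
```

```bash
python3 -c "
from h import *
st()
n='wrist';im,d,K,W=cam(n);save(im,n+'11')
P=cloud(d,K,W)
ok=(np.hypot(P[...,0]-.46,P[...,1]+.345)<.08)
for a,b,nm in [(.135,.16,'fork top'),(.083,.103,'plate')]:
    m=ok&(P[...,2]>a)&(P[...,2]<b)
    nl,lab,s_,c=cv2.connectedComponentsWithStats(m.astype(np.uint8))
    for i in range(1,nl):
        if s_[i,4]>150:
            p=P[lab==i];print(nm,c[i].round(),s_[i,4],cv2.minAreaRect(p[:,:2].astype(np.float32)),np.median(p[:,2]).round(4))
go(.5,.1,.36,0)
"
```

```text
t 21.97 p [ 0.4615 -0.3475  0.2935] yaw 0.1153 f [-0.2 -0.9  1. ] op 0.606 q [-0.82  0.03  1.78 -0.    1.31  0.63]
fork top [317. 193.] 1329 ((0.45911842584609985, -0.34641072154045105), (0.039577554911375046, 0.02193942852318287), 6.721920490264893) 0.1439
plate [317. 176.] 2109 ((0.4587419033050537, -0.34635382890701294), (0.06229383125901222, 0.04974180459976196), 7.553095817565918) 0.0963
dp [0.091, -0.4383, -0.0744] dr [0.0101, -0.0084, 0.1151] rows>= 10.9
```

View pics/wrist11.png

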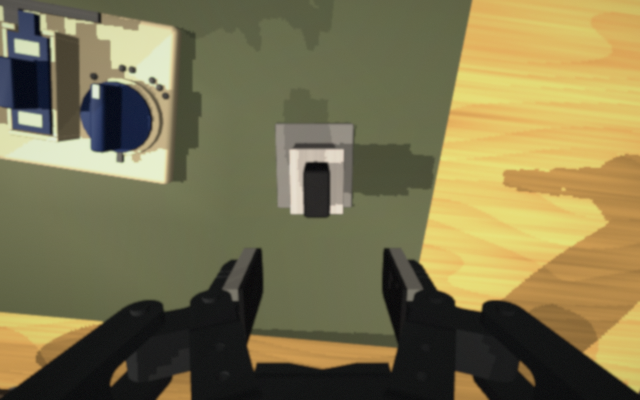

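The fork is seated in the holder, with its top at 0.144 and plate at 0.096. Now I look at the latches and tray from above.

carry_out:
  commands:
    - {"delta_pos": [0.1, -0.46, -0.06], "delta_rot": [0.01, -0.008, 0.115], "claw": 40}
    - {"delta_pos": [0.1, -0.46, -0.06], "delta_rot": [0.01, -0.008, 0.115], "claw": 40}
    - {"delta_pos": [0.1, -0.46, -0.06], "delta_rot": [0.01, -0.008, 0.115], "claw": 40}
    - {"delta_pos": [0.1, -0.46, -0.06], "delta_rot": [0.01, -0.008, 0.115], "claw": 40}
    - {"delta_pos": [0.1, -0.46, -0.06], "delta_rot": [0.01, -0.008, 0.115], "claw": 40}
    - {"delta_pos": [0.1, -0.46, -0.06], "delta_rot": [0.01, -0.008, 0.115], "claw": 40}
    - {"delta_pos": [0.1, -0.46, -0.06], "delta_rot": [0.01, -0.008, 0.115], "claw": 40}
    - {"delta_pos": [0.1, -0.46, -0.06], "delta_rot": [0.01, -0.008, 0.115], "claw": 40}

```text
time: 22.68
eef_pos: [0.4916, -0.0141, 0.3258]
tcp_rot: [1.0, -0.0, -0.001, -0.0]
contact_force: [0.8, -1.2, 0.5]
opening: 0.401
```

```bash
python3 -c "
from h import *
st();go(.52,.2,.33,0)"
```

```text
t 22.68 p [ 0.4916 -0.0141  0.3258] yaw -0.0003 f [ 0.8 -1.2  0.5] op 0.401 q [-0.24 -0.18  1.92  0.    1.4   1.34]
dp [0.0283, -0.2141, -0.0042] dr [-0.0005, 0.002, -0.0003] rows>= 5.2
```

carry_out:
  commands:
    - {"delta_pos": [0.028, -0.214, -0.004], "delta_rot": [0, 0, 0], "claw": 40}
    - {"delta_pos": [0.028, -0.214, -0.004], "delta_rot": [0, 0, 0], "claw": 40}
    - {"delta_pos": [0.028, -0.214, -0.004], "delta_rot": [0, 0, 0], "claw": 40}
    - {"delta_pos": [0.028, -0.214, -0.004], "delta_rot": [0, 0, 0], "claw": 40}
    - {"delta_pos": [0.028, -0.214, -0.004], "delta_rot": [0, 0, 0], "claw": 40}
    - {"delta_pos": [0.028, -0.214, -0.004], "delta_rot": [0, 0, 0], "claw": 40}
    - {"delta_pos": [0.028, -0.214, -0.004], "delta_rot": [0, 0, 0], "claw": 40}
    - {"delta_pos": [0.028, -0.214, -0.004], "delta_rot": [0, 0, 0], "claw": 40}

```text
time: 23.35
eef_pos: [0.5191, 0.1998, 0.3282]
tcp_rot: [1.0, 0.001, -0.002, 0.0]
contact_force: [-1.2, -1.6, -0.4]
opening: 0.401
```

```bash
cat >> h.py <<'E'
def navy(P,im,zlo=.066,zhi=.1):
    hsv=cv2.cvtColor(im,cv2.COLOR_RGB2HSV).astype(int);h,s=hsv[...,0],hsv[...,1]
    m=(P[...,2]>zlo)&(P[...,2]<zhi)&(h>100)&(h<135)&(s>80)
    nl,lab,st_,c=cv2.connectedComponentsWithStats(m.astype(np.uint8))
    for i in range(1,nl):
        if st_[i,4]>60:
            p=P[lab==i];r=cv2.minAreaRect(p[:,:2].astype(np.float32));print('navy',c[i].round(),st_[i,4],np.round(r[0],4),np.round(r[1],4),round(r[2],1),np.median(p[:,2]).round(4))
E
python3 -c "
from h import *
ctrl.read_camera('side');ctrl.read_camera('side')
st();im,d,K,W=cam('wrist');save(im,'wrist12');np.savez('/tmp/wrist12.npz',im=im,d=d,K=K,W=W)
P=cloud(d,K,W);navy(P,im,.08,.1)
"
```

```text
t 23.45 p [0.5195 0.1986 0.3289] yaw -0.0016 f [-0.7 -0.5 -1.1] op 0.402 q [ 0.18 -0.03  1.78  0.    1.4   1.75]
navy [373. 160.] 570 [0.5258 0.1444] [0.0144 0.0431] 87.1 0.0881
navy [471. 165.] 568 [0.5203 0.0408] [0.0125 0.0439] 87.6 0.088
navy [570. 171.] 691 [ 0.5153 -0.0648] [0.0161 0.0435] 86.6 0.0879
```

View pics/wrist12.png

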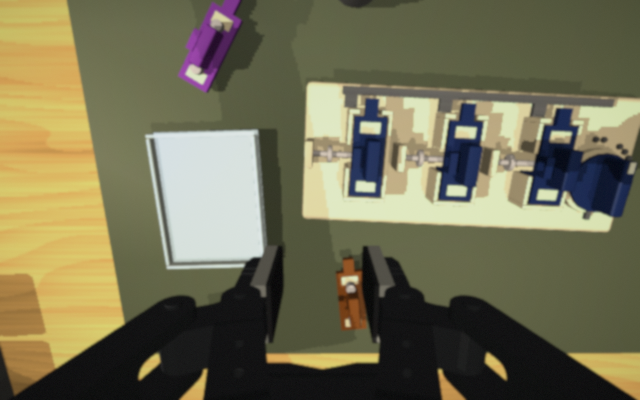

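Tabs are at z 0.088 in all three bays. The tray spans (147,134) to (265,268). I measure it next.

```bash
cat >> h.py <<'E'
def tray(P,show=True):
    m=(P[...,2]>.020)&(P[...,2]<.036)&(P[...,1]>.245)&(P[...,0]>.3)&(P[...,0]<.6)
    nl,lab,s,c=cv2.connectedComponentsWithStats(cv2.dilate(m.astype(np.uint8),np.ones((3,3))))
    for i in range(1,nl):
        k=(lab==i)&m
        if k.sum()>80:
            p=P[k];r=cv2.minAreaRect(p[:,:2].astype(np.float32));print('tray rim',k.sum(),np.round(r[0],4),np.round(r[1],4),round(r[2],2),np.median(p[:,2]).round(4))
E
python3 - <<'E'
from h import *
f=np.load('/tmp/wrist12.npz');im,d,K,W=f['im'],f['d'],f['K'],f['W']
P=cloud(d,K,W);tray(P)
hsv=cv2.cvtColor(im,cv2.COLOR_RGB2HSV).astype(int)
print(hsv[200,210],hsv[250,110],P[200,210])
m=((hsv[...,2]>100)&(hsv[...,1]<60))
m[:, 275:]=0;m[:,:130]=0
nl,lab,s,c=cv2.connectedComponentsWithStats(m.astype(np.uint8));i=1+np.argmax(s[1:,4]);print(s[i],c[i])
cn=max(cv2.findContours((lab==i).astype(np.uint8),cv2.RETR_EXTERNAL,cv2.CHAIN_APPROX_NONE)[0],key=cv2.contourArea)
ap=cv2.approxPolyDP(cv2.convexHull(cn),6,True)[:,0];print(ap.tolist())
print(onplane(ap,.028,K,W).round(4).tolist(),onplane(ap,.005,K,W).round(4).tolist())
save(cv2.resize(im[115:290,130:290],None,fx=3.4,fy=3.4,interpolation=cv2.INTER_CUBIC),'tray12')
E
```

```text
tray rim 2346 [0.4627 0.3402] [0.1758 0.1305] 1.51 0.0274
[ 78  11 225] [ 24 131 207] [0.46113642 0.34498531 0.00399943]
[  144   128   122   143 14716] [208.02025007 196.60152215]
[[256, 128], [262, 256], [242, 268], [166, 269], [144, 134]]
[[0.5559, 0.2752, 0.028], [0.3919, 0.276, 0.028], [0.3747, 0.3032, 0.028], [0.3735, 0.4035, 0.028], [0.5492, 0.408, 0.028]] [[0.5542, 0.2794, 0.005], [0.3813, 0.2802, 0.005], [0.3632, 0.3089, 0.005], [0.3619, 0.4146, 0.005], [0.547, 0.4194, 0.005]]
```

View pics/tray12.png

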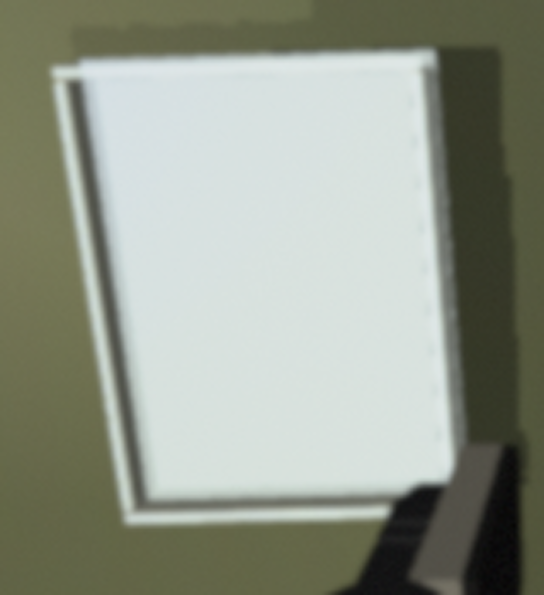

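The tray is at (0.4627, 0.3402), yaw about 0.026, with a rim of 175.8 x 130.5 mm, as it should be. I pick latch2 first.

```bash
cat >> h.py <<'E'
TO=np.array([.4627,.3402]);TY=.026
def t2w(x,y):
    c,s=np.cos(TY),np.sin(TY);return TO+[c*x-s*y,s*x+c*y]
E
python3 -c "
from h import *
for b in [-.075,.03,.135]: print(f2w(0,b-.002))
for x in [.056,0,-.056]: print(t2w(x+.002,-.008))
st();p=f2w(0,.133);go(p[0],p[1],.13,FY)"
```

```text
[ 0.51581315 -0.06520184]
[0.5211134 0.0396643]
[0.52641365 0.14453044]
[0.52088837 0.33371053]
[0.4649073 0.3322547]
[0.40892623 0.33079886]
t 23.5 p [0.5196 0.1983 0.3292] yaw -0.0023 f [ 0.3 -0.8  0.1] op 0.396 q [ 0.18 -0.03  1.78  0.    1.4   1.76]
dp [0.0075, 0.0538, 0.1992] dr [0.0002, 0.0029, 0.0482] rows>= 5.0
```

carry_out:
  commands:
    - {"delta_pos": [0.0075, 0.054, 0.05], "delta_rot": [0, 0.003, 0.048], "claw": 40}
    - {"delta_pos": [0.0075, 0.054, 0.1], "delta_rot": [0, 0.003, 0.048], "claw": 40}
    - {"delta_pos": [0.0075, 0.054, 0.14], "delta_rot": [0, 0.003, 0.048], "claw": 40}
    - {"delta_pos": [0.0075, 0.054, 0.18], "delta_rot": [0, 0.003, 0.048], "claw": 40}
    - {"delta_pos": [0.0075, 0.054, 0.199], "delta_rot": [0, 0.003, 0.048], "claw": 40}
    - {"delta_pos": [0.0075, 0.054, 0.199], "delta_rot": [0, 0.003, 0.048], "claw": 40}
    - {"delta_pos": [0.0075, 0.054, 0.199], "delta_rot": [0, 0.003, 0.048], "claw": 40}
    - {"delta_pos": [0.0075, 0.054, 0.199], "delta_rot": [0, 0.003, 0.048], "claw": 40}

```text
time: 24.17
eef_pos: [0.5275, 0.1436, 0.1318]
tcp_rot: [1.0, -0.026, 0.001, 0.0]
contact_force: [-0.4, 0.0, -0.3]
opening: 0.399
```

```bash
python3 -c "
from h import *
for i in range(3): ctrl.read_camera('side')
st();p=f2w(0,.133);go(p[0],p[1],.093,FY)"
```

```text
t 24.32 p [0.5289 0.1444 0.134 ] yaw -0.0504 f [0.4 0.1 0.2] op 0.399 q [ 0.08  0.13  1.98 -0.    1.02  1.7 ]
dp [-0.0027, 0.0001, 0.0409] dr [-0.0006, -0.0067, 0.0001] rows>= 1.0
```

carry_out:
  commands:
    - {"delta_pos": [-0.002, 0, 0.015], "delta_rot": [0, -0.006, 0], "claw": 40}
    - {"delta_pos": [-0.002, 0, 0.028], "delta_rot": [0, -0.006, 0], "claw": 40}
    - {"delta_pos": [-0.002, 0, 0.038], "delta_rot": [0, -0.006, 0], "claw": 40}
    - {"delta_pos": [-0.002, 0, 0.041], "delta_rot": [0, -0.006, 0], "claw": 40}
    - {"delta_pos": [-0.002, 0, 0.041], "delta_rot": [0, -0.006, 0], "claw": 40}
    - {"delta_pos": [-0.002, 0, 0.041], "delta_rot": [0, -0.006, 0], "claw": 40}
    - {"delta_pos": [-0.002, 0, 0.041], "delta_rot": [0, -0.006, 0], "claw": 40}

```text
time: 24.9
eef_pos: [0.5274, 0.1446, 0.0931]
tcp_rot: [1.0, -0.025, 0.001, -0.0]
contact_force: [-0.1, 0.1, -0.5]
opening: 0.395
```

```bash
python3 -c "
from h import *
st();p=f2w(0,.133);go(p[0],p[1],.093,FY);im,d,K,W=cam('wrist');save(im,'wrist13');st()"
```

```text
t 24.9 p [0.5274 0.1446 0.0931] yaw -0.0503 f [-0.1  0.1 -0.5] op 0.395 q [0.08 0.19 2.   0.   0.95 1.7 ]
dp [-0.001, 0.0001, 0.0001] dr [-0.0007, -0.001, 0.0002] rows>= 0.0
t 24.95 p [0.5275 0.1446 0.0933] yaw -0.0503 f [0.2 0.6 0.3] op 0.4 q [0.08 0.19 2.   0.   0.95 1.7 ]
```

View pics/wrist13.png

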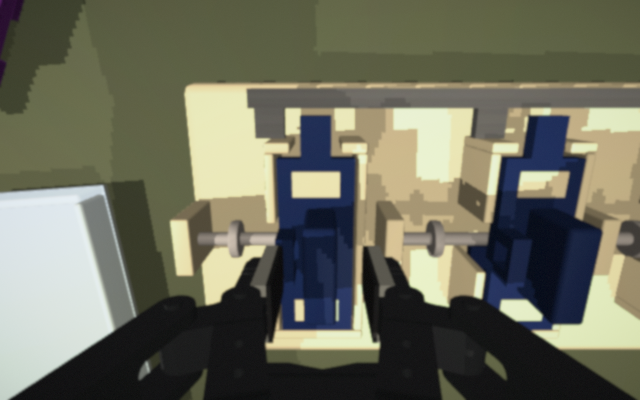

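The tab is between the fingers at (320,270). I close on it.

carry_out:
  commands:
    - {"delta_pos": [-0.001, 0, 0], "delta_rot": [0, 0, 0], "claw": 8}
    - {"delta_pos": [-0.001, 0, 0], "delta_rot": [0, 0, 0], "claw": 8}
    - {"delta_pos": [-0.001, 0, 0], "delta_rot": [0, 0, 0], "claw": 8}
    - {"delta_pos": [-0.001, 0, 0], "delta_rot": [0, 0, 0], "claw": 8}
    - {"delta_pos": [-0.001, 0, 0], "delta_rot": [0, 0, 0], "claw": 8}
    - {"delta_pos": [-0.001, 0, 0], "delta_rot": [0, 0, 0], "claw": 8}
  force: 40

```text
time: 25.45
eef_pos: [0.5269, 0.1448, 0.0938]
tcp_rot: [1.0, -0.025, 0.001, -0.001]
contact_force: [-0.1, 0.8, 1.6]
opening: 0.144
```

carry_out:
  commands:
    - {"delta_pos": [0, 0, -0.015], "delta_rot": [0, 0, 0], "claw": 8}
    - {"delta_pos": [0, 0, -0.035], "delta_rot": [0, 0, 0], "claw": 8}
    - {"delta_pos": [0, 0, -0.06], "delta_rot": [0, 0, 0], "claw": 8}
    - {"delta_pos": [0, 0, -0.09], "delta_rot": [0, 0, 0], "claw": 8}
    - {"delta_pos": [0, 0, -0.11], "delta_rot": [0, 0, 0], "claw": 8}
    - {"delta_pos": [0, 0, -0.11], "delta_rot": [0, 0, 0], "claw": 8}
    - {"delta_pos": [0, 0, -0.11], "delta_rot": [0, 0, 0], "claw": 8}

```text
time: 26.03
eef_pos: [0.527, 0.1446, 0.2045]
tcp_rot: [1.0, -0.025, 0.002, -0.001]
contact_force: [0.2, -0.6, -1.4]
opening: 0.147
```

```bash
python3 -c "
from h import *
st();im,d,K,W=cam('wrist');save(im,'wrist14');im,d,K,W=cam('side');save(im,'side14');p=t2w(.058,-.008);go(p[0],p[1],.20,TY+np.pi/2)"
```

```text
t 26.03 p [0.527  0.1446 0.2045] yaw -0.0504 f [ 0.2 -0.6 -1.4] op 0.147 q [0.08 0.04 1.94 0.   1.16 1.7 ]
dp [-0.014, -0.1887, 0.0018] dr [-0.0012, 0.0003, -1.6472] rows>= 13.2
```

View pics/wrist14.png

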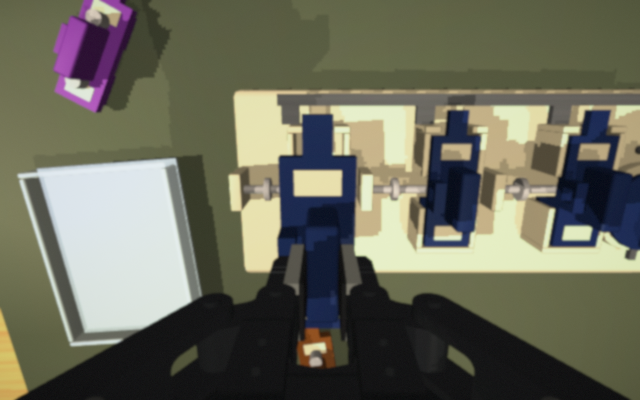

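View pics/side14.png

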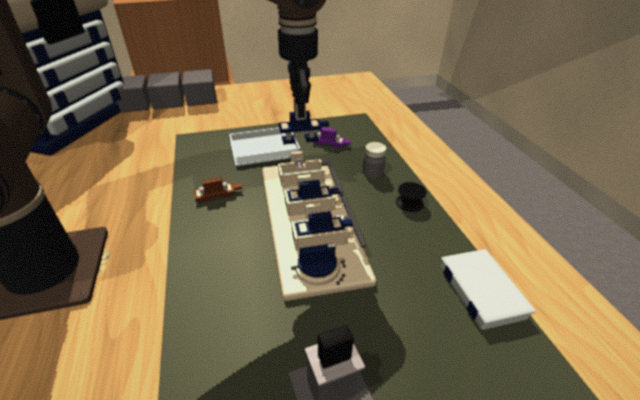

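carry_out:
  commands:
    - {"delta_pos": [-0.014, -0.189, 0], "delta_rot": [-0.001, 0, -1.647], "claw": 8}
    - {"delta_pos": [-0.014, -0.189, 0], "delta_rot": [-0.001, 0, -1.647], "claw": 8}
    - {"delta_pos": [-0.014, -0.189, 0], "delta_rot": [-0.001, 0, -1.647], "claw": 8}
    - {"delta_pos": [-0.014, -0.189, 0], "delta_rot": [-0.001, 0, -1.647], "claw": 8}
    - {"delta_pos": [-0.014, -0.189, 0], "delta_rot": [-0.001, 0, -1.647], "claw": 8}
    - {"delta_pos": [-0.014, -0.189, 0], "delta_rot": [-0.001, 0, -1.647], "claw": 8}
    - {"delta_pos": [-0.014, -0.189, 0], "delta_rot": [-0.001, 0, -1.647], "claw": 8}
    - {"delta_pos": [-0.014, -0.189, 0], "delta_rot": [-0.001, 0, -1.647], "claw": 8}

```text
time: 26.8
eef_pos: [0.5194, 0.3342, 0.1984]
tcp_rot: [0.888, 0.461, -0.002, -0.0]
contact_force: [-0.0, 0.3, 0.7]
opening: 0.15
```

```bash
python3 -c "
from h import *
st();p=t2w(.058,-.008);go(p[0],p[1],.20,TY+np.pi/2)"
```

```text
t 26.8 p [0.5194 0.3342 0.1984] yaw 0.9573 f [-0.   0.3  0.7] op 0.15 q [0.41 0.21 1.76 0.   1.17 1.02]
dp [0.0004, 0.0015, -0.0016] dr [-0.0039, 0.0027, -0.6395] rows>= 5.1
```

carry_out:
  commands:
    - {"delta_pos": [0, 0.001, 0], "delta_rot": [-0.004, 0.003, -0.64], "claw": 8}
    - {"delta_pos": [0, 0.001, 0], "delta_rot": [-0.004, 0.003, -0.64], "claw": 8}
    - {"delta_pos": [0, 0.001, 0], "delta_rot": [-0.004, 0.003, -0.64], "claw": 8}
    - {"delta_pos": [0, 0.001, 0], "delta_rot": [-0.004, 0.003, -0.64], "claw": 8}
    - {"delta_pos": [0, 0.001, 0], "delta_rot": [-0.004, 0.003, -0.64], "claw": 8}
    - {"delta_pos": [0, 0.001, 0], "delta_rot": [-0.004, 0.003, -0.64], "claw": 8}
    - {"delta_pos": [0, 0.001, 0], "delta_rot": [-0.004, 0.003, -0.64], "claw": 8}
    - {"delta_pos": [0, 0.001, 0], "delta_rot": [-0.004, 0.003, -0.64], "claw": 8}

```text
time: 27.47
eef_pos: [0.5196, 0.3333, 0.1968]
tcp_rot: [0.699, 0.716, -0.001, -0.001]
contact_force: [0.4, 1.1, -1.0]
opening: 0.153
```

```bash
python3 -c "
from h import *
for i in range(3): ctrl.read_camera('side')
st();p=t2w(.058,-.008);go(p[0],p[1],.08,TY+np.pi/2)
im,d,K,W=cam('wrist');save(im,'wrist15');im,d,K,W=cam('side');save(im,'side15');P=cloud(d,K,W);tray(P)"
```

```text
t 27.62 p [0.5201 0.3336 0.1979] yaw 1.596 f [-0.9  0.6  0.2] op 0.151 q [0.41 0.21 1.77 0.   1.17 0.38]
dp [0.0001, 0.0009, 0.1179] dr [-0.0004, 0.0, -0.0008] rows>= 2.8
tray rim 103 [0.3546 1.0992] [0.1091 0.0201] 2.4 0.0281
tray rim 506 [0.4618 0.339 ] [0.1756 0.1343] 1.57 0.0258
```

View pics/wrist15.png

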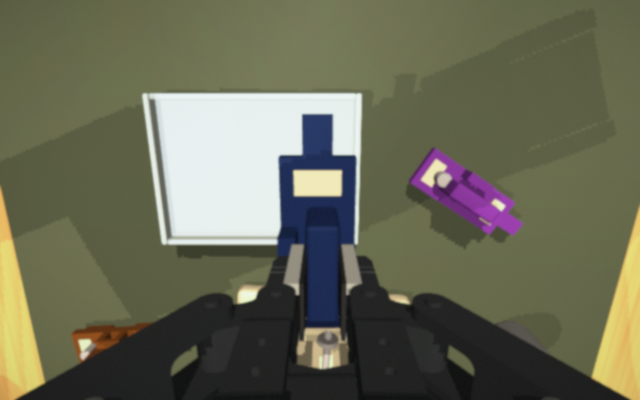

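View pics/side15.png

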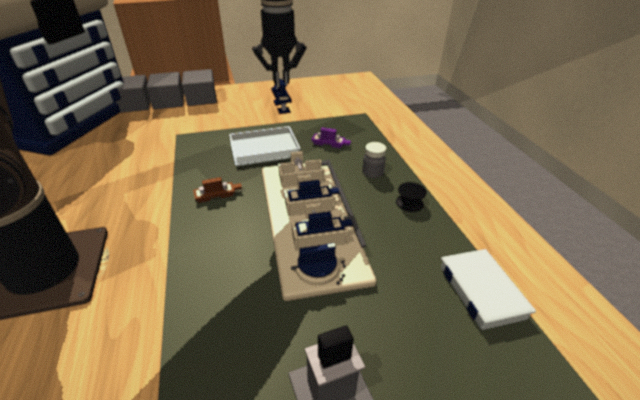

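The tray has not moved. I lower the latch to standing height (TCP z about 0.0795).

carry_out:
  commands:
    - {"delta_pos": [0, 0.001, 0.03], "delta_rot": [0, 0, 0], "claw": 8}
    - {"delta_pos": [0, 0.001, 0.06], "delta_rot": [0, 0, 0], "claw": 8}
    - {"delta_pos": [0, 0.001, 0.085], "delta_rot": [0, 0, 0], "claw": 8}
    - {"delta_pos": [0, 0.001, 0.1], "delta_rot": [0, 0, 0], "claw": 8}
    - {"delta_pos": [0, 0.001, 0.111], "delta_rot": [0, 0, 0], "claw": 8}
    - {"delta_pos": [0, 0.001, 0.116], "delta_rot": [0, 0, 0], "claw": 8}
    - {"delta_pos": [0, 0.001, 0.1185], "delta_rot": [0, 0, 0], "claw": 8}
    - {"delta_pos": [0, 0.001, 0.1185], "delta_rot": [0, 0, 0], "claw": 8}

```text
time: 28.38
eef_pos: [0.5217, 0.3339, 0.0803]
tcp_rot: [0.698, 0.716, 0.001, 0.0]
contact_force: [0.1, 0.6, -1.3]
opening: 0.152
```

```bash
python3 -c "
from h import *
for i in range(4): ctrl.read_camera('side')
st()"
```

```text
t 28.58 p [0.5221 0.3341 0.0813] yaw 1.5965 f [ 0.4 -0.2  0.2] op 0.145 q [0.41 0.35 1.83 0.   0.96 0.38]
```

Down another 2 mm, then open modestly and rise.

carry_out:
  commands:
    - {"delta_pos": [0, 0, 0.002], "delta_rot": [0, 0, 0], "claw": 8}
    - {"delta_pos": [0, 0, 0.002], "delta_rot": [0, 0, 0], "claw": 8}
    - {"delta_pos": [0, 0, 0.002], "delta_rot": [0, 0, 0], "claw": 8}
    - {"delta_pos": [0, 0, 0.002], "delta_rot": [0, 0, 0], "claw": 20}
    - {"delta_pos": [0, 0, 0.002], "delta_rot": [0, 0, 0], "claw": 30}
    - {"delta_pos": [0, 0, 0.002], "delta_rot": [0, 0, 0], "claw": 35}
    - {"delta_pos": [0, 0, 0.002], "delta_rot": [0, 0, 0], "claw": 35}
    - {"delta_pos": [0, 0, 0.002], "delta_rot": [0, 0, 0], "claw": 35}

```text
time: 29.25
eef_pos: [0.5221, 0.3341, 0.0794]
tcp_rot: [0.698, 0.716, 0.001, 0.001]
contact_force: [-0.2, -0.0, 0.2]
opening: 0.348
```

carry_out:
  commands:
    - {"delta_pos": [0, 0, -0.02], "delta_rot": [0, 0, 0], "claw": 35}
    - {"delta_pos": [0, 0, -0.05], "delta_rot": [0, 0, 0], "claw": 35}
    - {"delta_pos": [0, 0, -0.09], "delta_rot": [0, 0, 0], "claw": 35}
    - {"delta_pos": [0, 0, -0.12], "delta_rot": [0, 0, 0], "claw": 35}
    - {"delta_pos": [0, 0, -0.14], "delta_rot": [0, 0, 0], "claw": 35}
    - {"delta_pos": [0, 0, -0.14], "delta_rot": [0, 0, 0], "claw": 35}

```text
time: 29.75
eef_pos: [0.5246, 0.3352, 0.2264]
tcp_rot: [0.698, 0.716, 0.007, 0.003]
contact_force: [0.9, 1.4, 0.3]
opening: 0.353
```

```bash
python3 -c "
from h import *
st();im,d,K,W=cam('wrist');save(im,'wrist16');P=cloud(d,K,W);navy(P,im,.06,.1);tray(P)
p=f2w(0,.028);go(p[0],p[1],.21,FY)"
```

```text
t 29.75 p [0.5246 0.3352 0.2264] yaw 1.5967 f [0.9 1.4 0.3] op 0.353 q [0.41 0.18 1.74 0.   1.2  0.38]
navy [316. 190.] 877 [0.5211 0.3333] [0.0132 0.0422] 1.3 0.0731
tray rim 4136 [0.463  0.3402] [0.1766 0.1293] 1.49 0.0277
dp [-0.2949, -0.01, 0.0118] dr [0.0039, -0.0105, 1.6471] rows>= 13.2
```

View pics/wrist16.png

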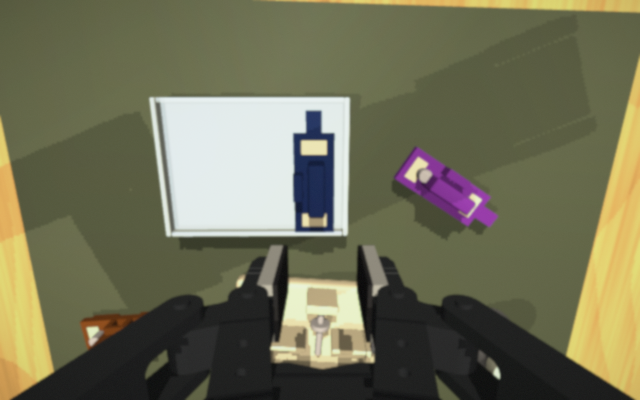

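Latch2 stands level in the tray: tab top at 0.0731, where 0.073 is right, centred at (316,190) in the image. Next is latch1.

carry_out:
  commands:
    - {"delta_pos": [-0.295, -0.01, 0.01], "delta_rot": [0.004, -0.01, 1.647], "claw": 40}
    - {"delta_pos": [-0.295, -0.01, 0.01], "delta_rot": [0.004, -0.01, 1.647], "claw": 40}
    - {"delta_pos": [-0.295, -0.01, 0.01], "delta_rot": [0.004, -0.01, 1.647], "claw": 40}
    - {"delta_pos": [-0.295, -0.01, 0.01], "delta_rot": [0.004, -0.01, 1.647], "claw": 40}
    - {"delta_pos": [-0.295, -0.01, 0.01], "delta_rot": [0.004, -0.01, 1.647], "claw": 40}
    - {"delta_pos": [-0.295, -0.01, 0.01], "delta_rot": [0.004, -0.01, 1.647], "claw": 40}
    - {"delta_pos": [-0.295, -0.01, 0.01], "delta_rot": [0.004, -0.01, 1.647], "claw": 40}
    - {"delta_pos": [-0.295, -0.01, 0.01], "delta_rot": [0.004, -0.01, 1.647], "claw": 40}

```text
time: 30.47
eef_pos: [0.5198, 0.034, 0.2094]
tcp_rot: [0.958, 0.288, -0.002, 0.001]
contact_force: [-0.3, 0.2, 0.3]
opening: 0.399
```

```bash
python3 -c "
from h import *
st();p=f2w(0,.028);go(p[0],p[1],.15,FY)"
```

```text
t 30.47 p [0.5198 0.034  0.2094] yaw 0.5844 f [-0.3  0.2  0.3] op 0.399 q [-0.13 -0.02  1.99 -0.    1.17  0.86]
dp [0.0044, -0.0041, 0.0594] dr [0.0011, 0.0031, 0.6349] rows>= 5.1
```

carry_out:
  commands:
    - {"delta_pos": [0.004, -0.004, 0.02], "delta_rot": [0.001, 0.003, 0.635], "claw": 40}
    - {"delta_pos": [0.004, -0.004, 0.04], "delta_rot": [0.001, 0.003, 0.635], "claw": 40}
    - {"delta_pos": [0.004, -0.004, 0.059], "delta_rot": [0.001, 0.003, 0.635], "claw": 40}
    - {"delta_pos": [0.004, -0.004, 0.059], "delta_rot": [0.001, 0.003, 0.635], "claw": 40}
    - {"delta_pos": [0.004, -0.004, 0.059], "delta_rot": [0.001, 0.003, 0.635], "claw": 40}
    - {"delta_pos": [0.004, -0.004, 0.059], "delta_rot": [0.001, 0.003, 0.635], "claw": 40}
    - {"delta_pos": [0.004, -0.004, 0.059], "delta_rot": [0.001, 0.003, 0.635], "claw": 40}
    - {"delta_pos": [0.004, -0.004, 0.059], "delta_rot": [0.001, 0.003, 0.635], "claw": 40}

```text
time: 31.13
eef_pos: [0.5203, 0.0394, 0.1495]
tcp_rot: [1.0, -0.024, -0.001, 0.0]
contact_force: [0.1, -0.1, -0.3]
opening: 0.396
```

```bash
python3 -c "
from h import *
for i in range(3): ctrl.read_camera('side')
st();p=f2w(0,.028);go(p[0],p[1],.093,FY)"
```

```text
t 31.28 p [0.5208 0.0394 0.1503] yaw -0.0492 f [ 1.4  0.6 -0.5] op 0.401 q [-0.12  0.06  2.03 -0.    1.06  1.5 ]
dp [0.0003, -0.0003, 0.0573] dr [0.0001, -0.0, 0.0013] rows>= 1.4
```

carry_out:
  commands:
    - {"delta_pos": [0, 0, 0.025], "delta_rot": [0, 0, 0], "claw": 40}
    - {"delta_pos": [0, 0, 0.042], "delta_rot": [0, 0, 0], "claw": 40}
    - {"delta_pos": [0, 0, 0.053], "delta_rot": [0, 0, 0], "claw": 40}
    - {"delta_pos": [0, 0, 0.057], "delta_rot": [0, 0, 0], "claw": 40}
    - {"delta_pos": [0, 0, 0.057], "delta_rot": [0, 0, 0], "claw": 40}
    - {"delta_pos": [0, 0, 0.057], "delta_rot": [0, 0, 0], "claw": 40}
    - {"delta_pos": [0, 0, 0.057], "delta_rot": [0, 0, 0], "claw": 40}

```text
time: 31.87
eef_pos: [0.5217, 0.0393, 0.0945]
tcp_rot: [1.0, -0.025, 0.001, 0.0]
contact_force: [-0.1, -0.2, 0.1]
opening: 0.4
```

```bash
python3 -c "
from h import *
ctrl.read_camera('side')
st();p=f2w(0,.028);go(p[0],p[1],.093,FY)"
```

```text
t 31.92 p [0.5218 0.0393 0.0946] yaw -0.0491 f [-0.4 -0.5 -0.2] op 0.404 q [-0.12  0.14  2.06 -0.    0.94  1.5 ]
dp [-0.0007, -0.0003, 0.0016] dr [0.0003, -0.0024, 0.0014] rows>= 0.0
```

carry_out:
  commands:
    - {"delta_pos": [-0.0007, 0, 0.0016], "delta_rot": [0, -0.002, 0], "claw": 40}
    - {"delta_pos": [-0.0007, 0, 0.0016], "delta_rot": [0, -0.002, 0], "claw": 25}
    - {"delta_pos": [-0.0007, 0, 0.0016], "delta_rot": [0, -0.002, 0], "claw": 8}
    - {"delta_pos": [-0.0007, 0, 0.0016], "delta_rot": [0, -0.002, 0], "claw": 8}
    - {"delta_pos": [-0.0007, 0, 0.0016], "delta_rot": [0, -0.002, 0], "claw": 8}
    - {"delta_pos": [-0.0007, 0, 0.0016], "delta_rot": [0, -0.002, 0], "claw": 8}
    - {"delta_pos": [-0.0007, 0, 0.0016], "delta_rot": [0, -0.002, 0], "claw": 8}

```text
time: 32.5
eef_pos: [0.5214, 0.0393, 0.0933]
tcp_rot: [1.0, -0.025, 0.001, 0.0]
contact_force: [1.4, 0.1, 1.8]
opening: 0.147
```

carry_out:
  commands:
    - {"delta_pos": [0, 0, -0.015], "delta_rot": [0, 0, 0], "claw": 8}
    - {"delta_pos": [0, 0, -0.035], "delta_rot": [0, 0, 0], "claw": 8}
    - {"delta_pos": [0, 0, -0.06], "delta_rot": [0, 0, 0], "claw": 8}
    - {"delta_pos": [0, 0, -0.09], "delta_rot": [0, 0, 0], "claw": 8}
    - {"delta_pos": [0, 0, -0.11], "delta_rot": [0, 0, 0], "claw": 8}
    - {"delta_pos": [0, 0, -0.11], "delta_rot": [0, 0, 0], "claw": 8}
    - {"delta_pos": [0, 0, -0.11], "delta_rot": [0, 0, 0], "claw": 8}

```text
time: 33.08
eef_pos: [0.5216, 0.0393, 0.2039]
tcp_rot: [1.0, -0.025, 0.002, 0.0]
contact_force: [-0.2, 0.7, -1.2]
opening: 0.149
```

```bash
python3 -c "
from h import *
st();im,d,K,W=cam('wrist');save(im,'wrist17');P=cloud(d,K,W);tray(P)
p=t2w(.002,-.008);go(p[0],p[1],.20,TY+np.pi/2)"
```

```text
t 33.08 p [0.5216 0.0393 0.2039] yaw -0.0491 f [-0.2  0.7 -1.2] op 0.149 q [-0.12 -0.01  1.99 -0.    1.16  1.5 ]
tray rim 2948 [0.4632 0.3224] [0.1767 0.098 ] 0.69 0.0267
dp [-0.07, -0.2898, 0.0021] dr [0.0, 0.0004, -1.646] rows>= 13.2
```

View pics/wrist17.png

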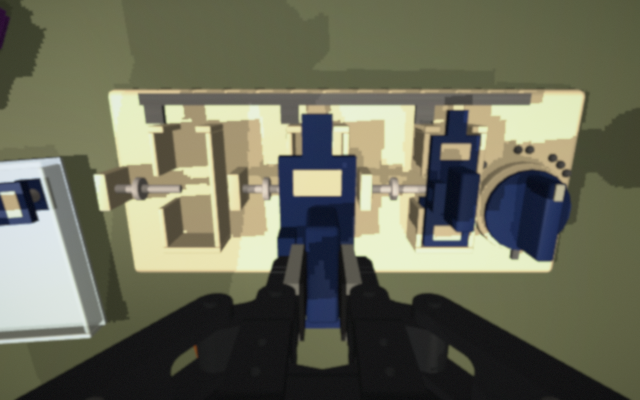

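Latch1 is held level. I carry it to the middle of the tray.

carry_out:
  commands:
    - {"delta_pos": [-0.07, -0.29, 0], "delta_rot": [0, 0, -1.646], "claw": 8}
    - {"delta_pos": [-0.07, -0.29, 0], "delta_rot": [0, 0, -1.646], "claw": 8}
    - {"delta_pos": [-0.07, -0.29, 0], "delta_rot": [0, 0, -1.646], "claw": 8}
    - {"delta_pos": [-0.07, -0.29, 0], "delta_rot": [0, 0, -1.646], "claw": 8}
    - {"delta_pos": [-0.07, -0.29, 0], "delta_rot": [0, 0, -1.646], "claw": 8}
    - {"delta_pos": [-0.07, -0.29, 0], "delta_rot": [0, 0, -1.646], "claw": 8}
    - {"delta_pos": [-0.07, -0.29, 0], "delta_rot": [0, 0, -1.646], "claw": 8}
    - {"delta_pos": [-0.07, -0.29, 0], "delta_rot": [0, 0, -1.646], "claw": 8}

```text
time: 33.8
eef_pos: [0.4617, 0.337, 0.1991]
tcp_rot: [0.887, 0.463, -0.002, -0.001]
contact_force: [0.4, -0.3, -1.2]
opening: 0.15
```

```bash
python3 -c "
from h import *
st();p=t2w(.002,-.008);go(p[0],p[1],.20,TY+np.pi/2)"
```

```text
t 33.8 p [0.4617 0.337  0.1991] yaw 0.9619 f [ 0.4 -0.3 -1.2] op 0.15 q [0.45 0.11 1.88 0.   1.16 1.06]
dp [-0.002, 0.0053, -0.0009] dr [-0.0045, 0.001, -0.6349] rows>= 5.1
```

carry_out:
  commands:
    - {"delta_pos": [-0.002, 0.005, 0], "delta_rot": [-0.004, 0.001, -0.635], "claw": 8}
    - {"delta_pos": [-0.002, 0.005, 0], "delta_rot": [-0.004, 0.001, -0.635], "claw": 8}
    - {"delta_pos": [-0.002, 0.005, 0], "delta_rot": [-0.004, 0.001, -0.635], "claw": 8}
    - {"delta_pos": [-0.002, 0.005, 0], "delta_rot": [-0.004, 0.001, -0.635], "claw": 8}
    - {"delta_pos": [-0.002, 0.005, 0], "delta_rot": [-0.004, 0.001, -0.635], "claw": 8}
    - {"delta_pos": [-0.002, 0.005, 0], "delta_rot": [-0.004, 0.001, -0.635], "claw": 8}
    - {"delta_pos": [-0.002, 0.005, 0], "delta_rot": [-0.004, 0.001, -0.635], "claw": 8}
    - {"delta_pos": [-0.002, 0.005, 0], "delta_rot": [-0.004, 0.001, -0.635], "claw": 8}

```text
time: 34.47
eef_pos: [0.464, 0.3321, 0.1974]
tcp_rot: [0.699, 0.715, -0.001, -0.001]
contact_force: [0.4, 0.2, -0.7]
opening: 0.148
```

```bash
python3 -c "
from h import *
for i in range(3): ctrl.read_camera('side')
st();p=t2w(.002,-.008);go(p[0],p[1],.079,TY+np.pi/2)
im,d,K,W=cam('wrist');save(im,'wrist18');P=cloud(d,K,W);tray(P)"
```

```text
t 34.62 p [0.4645 0.3323 0.1986] yaw 1.5955 f [-0.7 -1.1  0.2] op 0.151 q [0.44 0.11 1.88 0.   1.16 0.42]
dp [-0.0001, 0.0005, 0.1196] dr [-0.0012, 0.0002, -0.0013] rows>= 2.9
tray rim 4436 [0.4632 0.3406] [0.1763 0.1297] 1.41 0.0277
```

View pics/wrist18.png

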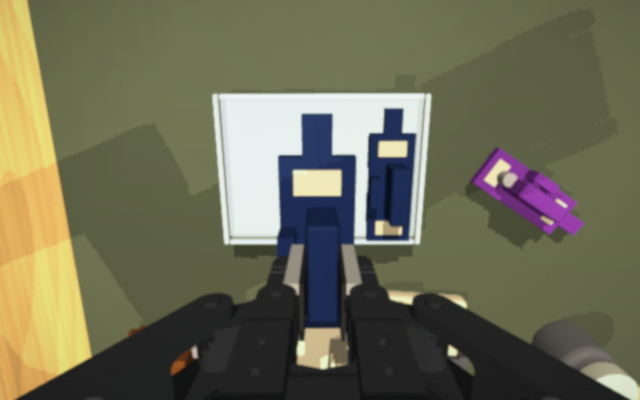

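carry_out:
  commands:
    - {"delta_pos": [0, -0.001, 0.03], "delta_rot": [0, 0, 0], "claw": 8}
    - {"delta_pos": [0, -0.001, 0.06], "delta_rot": [0, 0, 0], "claw": 8}
    - {"delta_pos": [0, -0.001, 0.085], "delta_rot": [0, 0, 0], "claw": 8}
    - {"delta_pos": [0, -0.001, 0.1], "delta_rot": [0, 0, 0], "claw": 8}
    - {"delta_pos": [0, -0.001, 0.111], "delta_rot": [0, 0, 0], "claw": 8}
    - {"delta_pos": [0, -0.001, 0.117], "delta_rot": [0, 0, 0], "claw": 8}
    - {"delta_pos": [0, -0.001, 0.1195], "delta_rot": [0, 0, 0], "claw": 8}
    - {"delta_pos": [0, -0.001, 0.1195], "delta_rot": [0, 0, 0], "claw": 8}

```text
time: 35.33
eef_pos: [0.4639, 0.3325, 0.0797]
tcp_rot: [0.698, 0.716, 0.0, -0.0]
contact_force: [0.5, 0.3, -0.7]
opening: 0.149
```

```bash
python3 -c "
from h import *
for i in range(4): ctrl.read_camera('side')
st()"
```

```text
t 35.53 p [0.4644 0.3328 0.0807] yaw 1.5957 f [-0.5  0.3  0.2] op 0.149 q [0.44 0.26 1.95 0.   0.94 0.42]
```

carry_out:
  commands:
    - {"delta_pos": [0, 0, 0.002], "delta_rot": [0, 0, 0], "claw": 8}
    - {"delta_pos": [0, 0, 0.002], "delta_rot": [0, 0, 0], "claw": 8}
    - {"delta_pos": [0, 0, 0.002], "delta_rot": [0, 0, 0], "claw": 8}
    - {"delta_pos": [0, 0, 0.002], "delta_rot": [0, 0, 0], "claw": 20}
    - {"delta_pos": [0, 0, 0.002], "delta_rot": [0, 0, 0], "claw": 30}
    - {"delta_pos": [0, 0, 0.002], "delta_rot": [0, 0, 0], "claw": 35}
    - {"delta_pos": [0, 0, 0.002], "delta_rot": [0, 0, 0], "claw": 35}
    - {"delta_pos": [0, 0, 0.002], "delta_rot": [0, 0, 0], "claw": 35}

```text
time: 36.2
eef_pos: [0.4644, 0.3328, 0.0788]
tcp_rot: [0.698, 0.716, 0.001, 0.0]
contact_force: [0.5, -0.6, 0.1]
opening: 0.347
```

carry_out:
  commands:
    - {"delta_pos": [0, 0, -0.02], "delta_rot": [0, 0, 0], "claw": 35}
    - {"delta_pos": [0, 0, -0.05], "delta_rot": [0, 0, 0], "claw": 35}
    - {"delta_pos": [0, 0, -0.09], "delta_rot": [0, 0, 0], "claw": 35}
    - {"delta_pos": [0, 0, -0.12], "delta_rot": [0, 0, 0], "claw": 35}
    - {"delta_pos": [0, 0, -0.14], "delta_rot": [0, 0, 0], "claw": 35}
    - {"delta_pos": [0, 0, -0.14], "delta_rot": [0, 0, 0], "claw": 35}

```text
time: 36.7
eef_pos: [0.467, 0.334, 0.2254]
tcp_rot: [0.698, 0.716, 0.006, 0.002]
contact_force: [0.9, 0.7, 0.3]
opening: 0.353
```

```bash
python3 -c "
from h import *
st();im,d,K,W=cam('wrist');save(im,'wrist19');P=cloud(d,K,W);navy(P,im,.06,.1);tray(P)
p=f2w(0,-.077);go(p[0],p[1],.21,FY)"
```

```text
t 36.7 p [0.467  0.334  0.2254] yaw 1.5959 f [0.9 0.7 0.3] op 0.353 q [0.44 0.08 1.86 0.   1.19 0.42]
navy [316. 190.] 918 [0.4628 0.3322] [0.014  0.0421] 1.4 0.0731
navy [386. 190.] 1011 [0.5211 0.3323] [0.0145 0.0438] 1.1 0.073
tray rim 4024 [0.4634 0.3405] [0.1765 0.1297] 1.44 0.0278
dp [-0.3998, 0.04, 0.011] dr [0.0028, -0.0094, 1.6463] rows>= 13.2
```

View pics/wrist19.png

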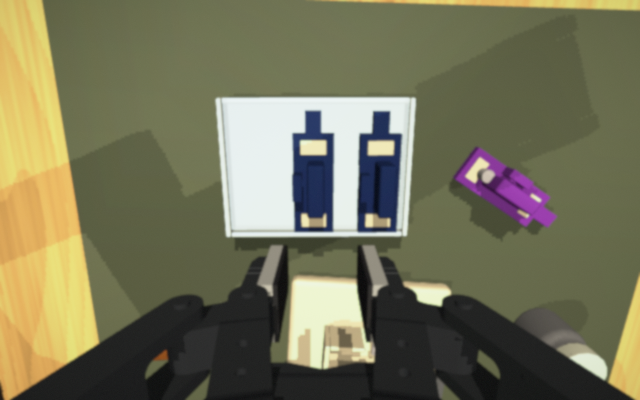

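Two latches stand in the tray at (316,190) and (386,190), both with the tab top at 0.073. Next is latch0.

carry_out:
  commands:
    - {"delta_pos": [-0.4, 0.04, 0.01], "delta_rot": [0.003, -0.009, 1.646], "claw": 40}
    - {"delta_pos": [-0.4, 0.04, 0.01], "delta_rot": [0.003, -0.009, 1.646], "claw": 40}
    - {"delta_pos": [-0.4, 0.04, 0.01], "delta_rot": [0.003, -0.009, 1.646], "claw": 40}
    - {"delta_pos": [-0.4, 0.04, 0.01], "delta_rot": [0.003, -0.009, 1.646], "claw": 40}
    - {"delta_pos": [-0.4, 0.04, 0.01], "delta_rot": [0.003, -0.009, 1.646], "claw": 40}
    - {"delta_pos": [-0.4, 0.04, 0.01], "delta_rot": [0.003, -0.009, 1.646], "claw": 40}
    - {"delta_pos": [-0.4, 0.04, 0.01], "delta_rot": [0.003, -0.009, 1.646], "claw": 40}
    - {"delta_pos": [-0.4, 0.04, 0.01], "delta_rot": [0.003, -0.009, 1.646], "claw": 40}

```text
time: 37.42
eef_pos: [0.5057, 0.0004, 0.21]
tcp_rot: [0.957, 0.291, -0.001, -0.001]
contact_force: [0.4, 0.5, -1.1]
opening: 0.401
```

```bash
python3 -c "
from h import *
st();p=f2w(0,-.077);go(p[0],p[1],.15,FY)"
```

```text
t 37.42 p [5.057e-01 4.000e-04 2.100e-01] yaw 0.5896 f [ 0.4  0.5 -1.1] op 0.401 q [-0.2  -0.05  2.02  0.    1.18  0.78]
dp [-0.028, 0.0603, 0.0599] dr [-0.0017, 0.0021, 0.6401] rows>= 5.1
```

carry_out:
  commands:
    - {"delta_pos": [-0.028, 0.06, 0.02], "delta_rot": [-0.002, 0.002, 0.64], "claw": 40}
    - {"delta_pos": [-0.028, 0.06, 0.04], "delta_rot": [-0.002, 0.002, 0.64], "claw": 40}
    - {"delta_pos": [-0.028, 0.06, 0.06], "delta_rot": [-0.002, 0.002, 0.64], "claw": 40}
    - {"delta_pos": [-0.028, 0.06, 0.06], "delta_rot": [-0.002, 0.002, 0.64], "claw": 40}
    - {"delta_pos": [-0.028, 0.06, 0.06], "delta_rot": [-0.002, 0.002, 0.64], "claw": 40}
    - {"delta_pos": [-0.028, 0.06, 0.06], "delta_rot": [-0.002, 0.002, 0.64], "claw": 40}
    - {"delta_pos": [-0.028, 0.06, 0.06], "delta_rot": [-0.002, 0.002, 0.64], "claw": 40}
    - {"delta_pos": [-0.028, 0.06, 0.06], "delta_rot": [-0.002, 0.002, 0.64], "claw": 40}

```text
time: 38.08
eef_pos: [0.5152, -0.0647, 0.1491]
tcp_rot: [1.0, -0.024, -0.001, -0.0]
contact_force: [1.1, 0.4, -0.0]
opening: 0.396
```

```bash
python3 -c "
from h import *
for i in range(4): ctrl.read_camera('side')
st();p=f2w(0,-.077);go(p[0],p[1],.093,FY)"
```

```text
t 38.28 p [ 0.5157 -0.0648  0.15  ] yaw -0.049 f [-0.5 -0.4 -0. ] op 0.402 q [-0.32  0.05  2.04 -0.    1.05  1.3 ]
dp [0.0001, 0.0004, 0.057] dr [0.0004, -0.0003, 0.0015] rows>= 1.4
```

carry_out:
  commands:
    - {"delta_pos": [-0.001, 0.0004, 0.025], "delta_rot": [0, 0, 0], "claw": 40}
    - {"delta_pos": [-0.001, 0.0004, 0.042], "delta_rot": [0, 0, 0], "claw": 40}
    - {"delta_pos": [-0.001, 0.0004, 0.053], "delta_rot": [0, 0, 0], "claw": 40}
    - {"delta_pos": [-0.001, 0.0004, 0.058], "delta_rot": [0, 0, 0], "claw": 40}
    - {"delta_pos": [-0.001, 0.0004, 0.058], "delta_rot": [0, 0, 0], "claw": 40}
    - {"delta_pos": [-0.001, 0.0004, 0.058], "delta_rot": [0, 0, 0], "claw": 40}
    - {"delta_pos": [-0.001, 0.0004, 0.058], "delta_rot": [0, 0, 0], "claw": 40}

```text
time: 38.87
eef_pos: [0.5156, -0.0654, 0.0932]
tcp_rot: [1.0, -0.024, 0.001, 0.001]
contact_force: [0.1, 0.8, 0.0]
opening: 0.404
```

```bash
python3 -c "
from h import *
ctrl.read_camera('side')
st();p=f2w(0,-.077);go(p[0],p[1],.093,FY)"
```

```text
t 38.92 p [ 0.5156 -0.0654  0.0933] yaw -0.0489 f [0.4 0.  0. ] op 0.398 q [-0.32  0.13  2.07 -0.    0.94  1.3 ]
dp [0.0002, -0.0003, 0.0003] dr [0.001, -0.0026, 0.0016] rows>= 0.0
```

carry_out:
  commands:
    - {"delta_pos": [0, 0, 0], "delta_rot": [0, -0.002, 0], "claw": 25}
    - {"delta_pos": [0, 0, 0], "delta_rot": [0, -0.002, 0], "claw": 8}
    - {"delta_pos": [0, 0, 0], "delta_rot": [0, -0.002, 0], "claw": 8}
    - {"delta_pos": [0, 0, 0], "delta_rot": [0, -0.002, 0], "claw": 8}
    - {"delta_pos": [0, 0, 0], "delta_rot": [0, -0.002, 0], "claw": 8}
    - {"delta_pos": [0, 0, 0], "delta_rot": [0, -0.002, 0], "claw": 8}
    - {"delta_pos": [0, 0, 0], "delta_rot": [0, -0.002, 0], "claw": 8}

```text
time: 39.5
eef_pos: [0.5162, -0.0656, 0.0937]
tcp_rot: [1.0, -0.024, 0.001, 0.001]
contact_force: [1.3, 0.1, 1.5]
opening: 0.148
```

carry_out:
  commands:
    - {"delta_pos": [0, 0, -0.015], "delta_rot": [0, 0, 0], "claw": 8}
    - {"delta_pos": [0, 0, -0.035], "delta_rot": [0, 0, 0], "claw": 8}
    - {"delta_pos": [0, 0, -0.06], "delta_rot": [0, 0, 0], "claw": 8}
    - {"delta_pos": [0, 0, -0.09], "delta_rot": [0, 0, 0], "claw": 8}
    - {"delta_pos": [0, 0, -0.11], "delta_rot": [0, 0, 0], "claw": 8}
    - {"delta_pos": [0, 0, -0.11], "delta_rot": [0, 0, 0], "claw": 8}
    - {"delta_pos": [0, 0, -0.11], "delta_rot": [0, 0, 0], "claw": 8}

```text
time: 40.08
eef_pos: [0.516, -0.0655, 0.204]
tcp_rot: [1.0, -0.024, 0.001, 0.001]
contact_force: [0.2, 0.5, -1.6]
opening: 0.146
```

```bash
python3 -c "
from h import *
st();im,d,K,W=cam('wrist');save(im,'wrist20')
im,d,K,W=cam('side');P=cloud(d,K,W);tray(P)
p=t2w(-.054,-.008);go(p[0],p[1],.20,TY+np.pi/2)"
```

```text
t 40.08 p [ 0.516  -0.0655  0.204 ] yaw -0.0488 f [ 0.2  0.5 -1.6] op 0.146 q [-0.32 -0.02  2.   -0.    1.16  1.3 ]
tray rim 104 [0.3545 1.101 ] [0.1089 0.0181] 4.78 0.0283
tray rim 427 [0.462 0.34 ] [0.1761 0.1354] 1.57 0.0261
dp [-0.1249, -0.3902, 0.0015] dr [-0.0014, 0.0018, -1.6457] rows>= 13.2
```

View pics/wrist20.png

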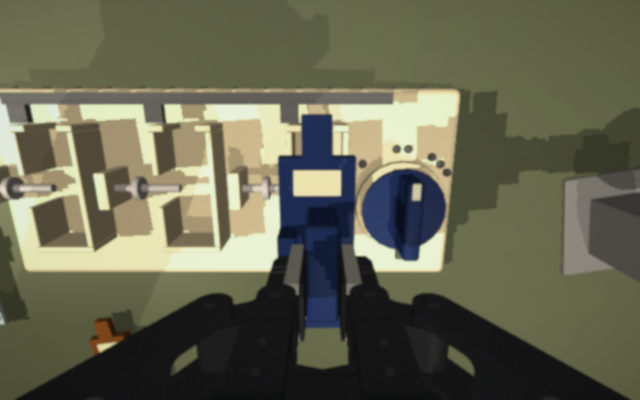

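carry_out:
  commands:
    - {"delta_pos": [-0.125, -0.39, 0], "delta_rot": [0, 0, -1.646], "claw": 8}
    - {"delta_pos": [-0.125, -0.39, 0], "delta_rot": [0, 0, -1.646], "claw": 8}
    - {"delta_pos": [-0.125, -0.39, 0], "delta_rot": [0, 0, -1.646], "claw": 8}
    - {"delta_pos": [-0.125, -0.39, 0], "delta_rot": [0, 0, -1.646], "claw": 8}
    - {"delta_pos": [-0.125, -0.39, 0], "delta_rot": [0, 0, -1.646], "claw": 8}
    - {"delta_pos": [-0.125, -0.39, 0], "delta_rot": [0, 0, -1.646], "claw": 8}
    - {"delta_pos": [-0.125, -0.39, 0], "delta_rot": [0, 0, -1.646], "claw": 8}
    - {"delta_pos": [-0.125, -0.39, 0], "delta_rot": [0, 0, -1.646], "claw": 8}

```text
time: 40.85
eef_pos: [0.4266, 0.2576, 0.1994]
tcp_rot: [0.888, 0.461, -0.002, -0.0]
contact_force: [0.5, 0.7, -0.5]
opening: 0.15
```

```bash
python3 -c "
from h import *
st();p=t2w(-.054,-.008);go(p[0],p[1],.20,TY+np.pi/2)"
```

```text
t 40.85 p [0.4266 0.2576 0.1994] yaw 0.9572 f [ 0.5  0.7 -0.5] op 0.15 q [ 0.34 -0.06  2.05 -0.    1.16  0.95]
dp [0.0497, -0.0566, -0.0006] dr [-0.0038, 0.0028, -0.6396] rows>= 5.1
```

carry_out:
  commands:
    - {"delta_pos": [0.05, -0.057, 0], "delta_rot": [-0.004, 0.003, -0.64], "claw": 8}
    - {"delta_pos": [0.05, -0.057, 0], "delta_rot": [-0.004, 0.003, -0.64], "claw": 8}
    - {"delta_pos": [0.05, -0.057, 0], "delta_rot": [-0.004, 0.003, -0.64], "claw": 8}
    - {"delta_pos": [0.05, -0.057, 0], "delta_rot": [-0.004, 0.003, -0.64], "claw": 8}
    - {"delta_pos": [0.05, -0.057, 0], "delta_rot": [-0.004, 0.003, -0.64], "claw": 8}
    - {"delta_pos": [0.05, -0.057, 0], "delta_rot": [-0.004, 0.003, -0.64], "claw": 8}
    - {"delta_pos": [0.05, -0.057, 0], "delta_rot": [-0.004, 0.003, -0.64], "claw": 8}
    - {"delta_pos": [0.05, -0.057, 0], "delta_rot": [-0.004, 0.003, -0.64], "claw": 8}

```text
time: 41.52
eef_pos: [0.4082, 0.3308, 0.1979]
tcp_rot: [0.699, 0.715, -0.001, -0.0]
contact_force: [0.0, -0.1, -1.8]
opening: 0.145
```

```bash
python3 -c "
from h import *
for i in range(4): ctrl.read_camera('side')
st();p=t2w(-.054,-.008);go(p[0],p[1],.079,TY+np.pi/2)
im,d,K,W=cam('wrist');save(im,'wrist21');P=cloud(d,K,W);tray(P)"
```

```text
t 41.72 p [0.4088 0.3311 0.1991] yaw 1.5957 f [-0.6  1.1 -0.7] op 0.147 q [0.49 0.   1.99 0.   1.15 0.46]
dp [-0.0003, 0.0001, 0.1201] dr [-0.0001, 0.0, -0.0011] rows>= 2.9
tray rim 3358 [0.4632 0.3406] [0.1762 0.1299] 1.43 0.0279
```

View pics/wrist21.png

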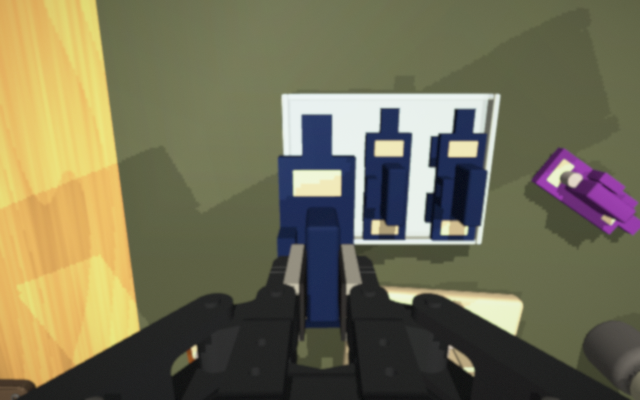

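carry_out:
  commands:
    - {"delta_pos": [0, -0.001, 0.03], "delta_rot": [0, 0, 0], "claw": 8}
    - {"delta_pos": [0, -0.001, 0.06], "delta_rot": [0, 0, 0], "claw": 8}
    - {"delta_pos": [0, -0.001, 0.085], "delta_rot": [0, 0, 0], "claw": 8}
    - {"delta_pos": [0, -0.001, 0.1], "delta_rot": [0, 0, 0], "claw": 8}
    - {"delta_pos": [0, -0.001, 0.111], "delta_rot": [0, 0, 0], "claw": 8}
    - {"delta_pos": [0, -0.001, 0.117], "delta_rot": [0, 0, 0], "claw": 8}
    - {"delta_pos": [0, -0.001, 0.12], "delta_rot": [0, 0, 0], "claw": 8}
    - {"delta_pos": [0, -0.001, 0.12], "delta_rot": [0, 0, 0], "claw": 8}

```text
time: 42.43
eef_pos: [0.4082, 0.3312, 0.0797]
tcp_rot: [0.698, 0.716, 0.0, 0.0]
contact_force: [0.4, 0.6, -1.1]
opening: 0.147
```

```bash
python3 -c "
from h import *
for i in range(4): ctrl.read_camera('side')
st()"
```

```text
t 42.63 p [0.4088 0.3316 0.0805] yaw 1.596 f [ 0.2 -1.  -2.1] op 0.148 q [0.49 0.17 2.06 0.   0.91 0.46]
```

carry_out:
  commands:
    - {"delta_pos": [0, 0, 0.002], "delta_rot": [0, 0, 0], "claw": 8}
    - {"delta_pos": [0, 0, 0.002], "delta_rot": [0, 0, 0], "claw": 8}
    - {"delta_pos": [0, 0, 0.002], "delta_rot": [0, 0, 0], "claw": 8}
    - {"delta_pos": [0, 0, 0.002], "delta_rot": [0, 0, 0], "claw": 20}
    - {"delta_pos": [0, 0, 0.002], "delta_rot": [0, 0, 0], "claw": 30}
    - {"delta_pos": [0, 0, 0.002], "delta_rot": [0, 0, 0], "claw": 35}
    - {"delta_pos": [0, 0, 0.002], "delta_rot": [0, 0, 0], "claw": 35}
    - {"delta_pos": [0, 0, 0.002], "delta_rot": [0, 0, 0], "claw": 35}

```text
time: 43.3
eef_pos: [0.4086, 0.3315, 0.0784]
tcp_rot: [0.698, 0.716, 0.001, 0.0]
contact_force: [0.5, 1.1, 0.5]
opening: 0.354
```

carry_out:
  commands:
    - {"delta_pos": [0, 0, -0.02], "delta_rot": [0, 0, 0], "claw": 35}
    - {"delta_pos": [0, 0, -0.05], "delta_rot": [0, 0, 0], "claw": 35}
    - {"delta_pos": [0, 0, -0.09], "delta_rot": [0, 0, 0], "claw": 35}
    - {"delta_pos": [0, 0, -0.12], "delta_rot": [0, 0, 0], "claw": 35}
    - {"delta_pos": [0, 0, -0.14], "delta_rot": [0, 0, 0], "claw": 35}
    - {"delta_pos": [0, 0, -0.14], "delta_rot": [0, 0, 0], "claw": 35}

```text
time: 43.8
eef_pos: [0.4109, 0.3329, 0.2245]
tcp_rot: [0.698, 0.716, 0.007, 0.002]
contact_force: [0.9, 0.5, 1.2]
opening: 0.351
```

```bash
python3 -c "
from h import *
st();im,d,K,W=cam('wrist');save(im,'wrist22');P=cloud(d,K,W);navy(P,im,.06,.1);tray(P)
go(.4925,-.1345,.20,FY)"
```

```text
t 43.8 p [0.4109 0.3329 0.2245] yaw 1.5962 f [0.9 0.5 1.2] op 0.351 q [ 0.49 -0.02  1.96  0.    1.19  0.46]
navy [317. 190.] 884 [0.408  0.3314] [0.0131 0.0416] 1.2 0.0731
navy [384. 190.] 1009 [0.4626 0.3316] [0.0143 0.0436] 1.3 0.073
navy [453. 190.] 1050 [0.5197 0.3327] [0.0125 0.0434] 1.3 0.0729
tray rim 3704 [0.4633 0.3406] [0.1764 0.1301] 1.46 0.0279
dp [-0.4687, 0.0708, 0.0201] dr [0.0027, -0.0097, 1.6465] rows>= 13.2
```

View pics/wrist22.png

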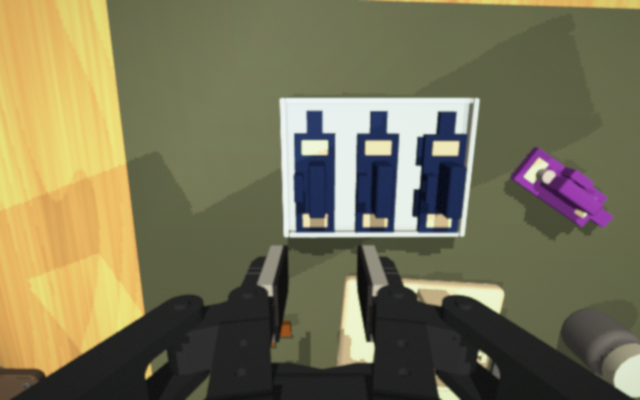

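All three latches stand in the tray at tray x about -57, -2 and +55 mm, with tab tops at 0.073. Next I turn the selector back.

carry_out:
  commands:
    - {"delta_pos": [-0.469, 0.071, 0.01], "delta_rot": [0.003, -0.01, 1.646], "claw": 45}
    - {"delta_pos": [-0.469, 0.071, 0.01], "delta_rot": [0.003, -0.01, 1.646], "claw": 45}
    - {"delta_pos": [-0.469, 0.071, 0.01], "delta_rot": [0.003, -0.01, 1.646], "claw": 45}
    - {"delta_pos": [-0.469, 0.071, 0.01], "delta_rot": [0.003, -0.01, 1.646], "claw": 45}
    - {"delta_pos": [-0.469, 0.071, 0.01], "delta_rot": [0.003, -0.01, 1.646], "claw": 45}
    - {"delta_pos": [-0.469, 0.071, 0.01], "delta_rot": [0.003, -0.01, 1.646], "claw": 45}
    - {"delta_pos": [-0.469, 0.071, 0.01], "delta_rot": [0.003, -0.01, 1.646], "claw": 45}
    - {"delta_pos": [-0.469, 0.071, 0.01], "delta_rot": [0.003, -0.01, 1.646], "claw": 45}

```text
time: 44.52
eef_pos: [0.4664, 0.0016, 0.2104]
tcp_rot: [0.957, 0.291, -0.001, -0.001]
contact_force: [0.9, 0.9, -0.3]
opening: 0.451
```

```bash
python3 -c "
from h import *
st();go(.4925,-.1345,.18,FY)"
```

```text
t 44.52 p [0.4664 0.0016 0.2104] yaw 0.5897 f [ 0.9  0.9 -0.3] op 0.451 q [-0.21 -0.15  2.11  0.    1.19  0.77]
dp [-0.0539, 0.1277, 0.0302] dr [-0.0013, 0.002, 0.6402] rows>= 5.1
```

carry_out:
  commands:
    - {"delta_pos": [-0.054, 0.128, 0.03], "delta_rot": [-0.001, 0.002, 0.64], "claw": 45}
    - {"delta_pos": [-0.054, 0.128, 0.03], "delta_rot": [-0.001, 0.002, 0.64], "claw": 45}
    - {"delta_pos": [-0.054, 0.128, 0.03], "delta_rot": [-0.001, 0.002, 0.64], "claw": 45}
    - {"delta_pos": [-0.054, 0.128, 0.03], "delta_rot": [-0.001, 0.002, 0.64], "claw": 45}
    - {"delta_pos": [-0.054, 0.128, 0.03], "delta_rot": [-0.001, 0.002, 0.64], "claw": 45}
    - {"delta_pos": [-0.054, 0.128, 0.03], "delta_rot": [-0.001, 0.002, 0.64], "claw": 45}
    - {"delta_pos": [-0.054, 0.128, 0.03], "delta_rot": [-0.001, 0.002, 0.64], "claw": 45}
    - {"delta_pos": [-0.054, 0.128, 0.03], "delta_rot": [-0.001, 0.002, 0.64], "claw": 45}

```text
time: 45.18
eef_pos: [0.492, -0.134, 0.179]
tcp_rot: [1.0, -0.024, -0.001, -0.001]
contact_force: [-0.6, 0.2, 0.4]
opening: 0.449
```

```bash
python3 -c "
from h import *
for i in range(4): ctrl.read_camera('side')
st();im,d,K,W=cam('wrist');P=cloud(d,K,W);navy(P,im,.066,.1);go(.4925,-.1345,.067,FY)"
```

```text
t 45.38 p [ 0.4926 -0.134   0.1802] yaw -0.048 f [0.3 0.7 1.1] op 0.447 q [-0.46 -0.01  2.04  0.    1.11  1.15]
navy [322. 207.] 1478 [ 0.4928 -0.135 ] [0.014  0.0616] 86.9 0.0749
dp [-0.0002, 0.0004, 0.1133] dr [-0.0002, -0.0002, 0.0021] rows>= 2.7
```

carry_out:
  commands:
    - {"delta_pos": [-0.001, 0.0005, 0.04], "delta_rot": [0, 0, 0.002], "claw": 45}
    - {"delta_pos": [-0.001, 0.0005, 0.07], "delta_rot": [0, 0, 0.002], "claw": 45}
    - {"delta_pos": [-0.001, 0.0005, 0.095], "delta_rot": [0, 0, 0.002], "claw": 45}
    - {"delta_pos": [-0.001, 0.0005, 0.108], "delta_rot": [0, 0, 0.002], "claw": 45}
    - {"delta_pos": [-0.001, 0.0005, 0.113], "delta_rot": [0, 0, 0.002], "claw": 45}
    - {"delta_pos": [-0.001, 0.0005, 0.113], "delta_rot": [0, 0, 0.002], "claw": 45}
    - {"delta_pos": [-0.001, 0.0005, 0.113], "delta_rot": [0, 0, 0.002], "claw": 45}

```text
time: 46.02
eef_pos: [0.4923, -0.1347, 0.0682]
tcp_rot: [1.0, -0.025, 0.001, 0.0]
contact_force: [-0.6, 0.0, 0.1]
opening: 0.449
```

carry_out:
  commands:
    - {"delta_pos": [0, 0, 0], "delta_rot": [0, 0, 0], "claw": 10}
    - {"delta_pos": [0, 0, 0], "delta_rot": [0, 0, 0], "claw": 10}
    - {"delta_pos": [0, 0, 0], "delta_rot": [0, 0, 0], "claw": 10}
    - {"delta_pos": [0, 0, 0], "delta_rot": [0, 0, 0], "claw": 10}
    - {"delta_pos": [0, 0, 0], "delta_rot": [0, 0, 0], "claw": 10}
    - {"delta_pos": [0, 0, 0], "delta_rot": [0, 0, 0], "claw": 10}
  force: 50

```text
time: 46.52
eef_pos: [0.4937, -0.1342, 0.0703]
tcp_rot: [1.0, -0.025, 0.002, -0.0]
contact_force: [-0.9, 4.5, 5.2]
opening: 0.155
```

carry_out:
  commands:
    - {"delta_pos": [0, 0, 0], "delta_rot": [0, 0, -0.1], "claw": 10}
    - {"delta_pos": [0, 0, 0], "delta_rot": [0, 0, -0.21], "claw": 10}
    - {"delta_pos": [0, 0, 0], "delta_rot": [0, 0, -0.32], "claw": 10}
    - {"delta_pos": [0, 0, 0], "delta_rot": [0, 0, -0.43], "claw": 10}
    - {"delta_pos": [0, 0, 0], "delta_rot": [0, 0, -0.54], "claw": 10}
    - {"delta_pos": [0, 0, 0], "delta_rot": [0, 0, -0.65], "claw": 10}
    - {"delta_pos": [0, 0, 0], "delta_rot": [0, 0, -0.75], "claw": 10}
    - {"delta_pos": [0, 0, 0], "delta_rot": [0, 0, -0.76], "claw": 10}

```text
time: 47.18
eef_pos: [0.4934, -0.1331, 0.0703]
tcp_rot: [0.938, 0.348, 0.002, -0.0]
contact_force: [-0.2, 4.9, -1.8]
opening: 0.154
```

```bash
python3 -c "
from h import *
st()"
```

```text
t 47.18 p [ 0.4934 -0.1331  0.0703] yaw 0.7106 f [-0.2  4.9 -1.8] op 0.154 q [-0.46  0.15  2.1   0.01  0.89  0.39]
```

carry_out:
  commands:
    - {"delta_pos": [0, 0, 0], "delta_rot": [0, 0, 0], "claw": 35}
    - {"delta_pos": [0, 0, 0], "delta_rot": [0, 0, 0], "claw": 45}
    - {"delta_pos": [0, 0, 0], "delta_rot": [0, 0, 0], "claw": 45}
    - {"delta_pos": [0, 0, -0.04], "delta_rot": [0, 0, 0], "claw": 45}
    - {"delta_pos": [0, 0, -0.08], "delta_rot": [0, 0, 0], "claw": 45}
    - {"delta_pos": [0, 0, -0.12], "delta_rot": [0, 0, 0], "claw": 45}
    - {"delta_pos": [0, 0, -0.16], "delta_rot": [0, 0, 0], "claw": 45}
    - {"delta_pos": [0, 0, -0.2], "delta_rot": [0, 0, 0], "claw": 45}

```text
time: 47.85
eef_pos: [0.4924, -0.134, 0.2729]
tcp_rot: [0.938, 0.347, 0.003, 0.0]
contact_force: [0.3, -0.2, -0.9]
opening: 0.445
```

```bash
python3 -c "
from h import *
st();im,d,K,W=cam('wrist');save(im,'wrist23');P=cloud(d,K,W);navy(P,im,.066,.1)
go(.50,.02,.36,0)"
```

```text
t 47.85 p [ 0.4924 -0.134   0.2729] yaw 0.7093 f [ 0.3 -0.2 -0.9] op 0.445 q [-0.47 -0.1   1.95  0.    1.29  0.39]
navy [322. 180.] 792 [ 0.493  -0.1346] [0.0611 0.0133] 40.4 0.075
dp [0.1052, -0.1143, -0.0777] dr [0.013, -0.0171, 0.7096] rows>= 5.7
```

View pics/wrist23.png

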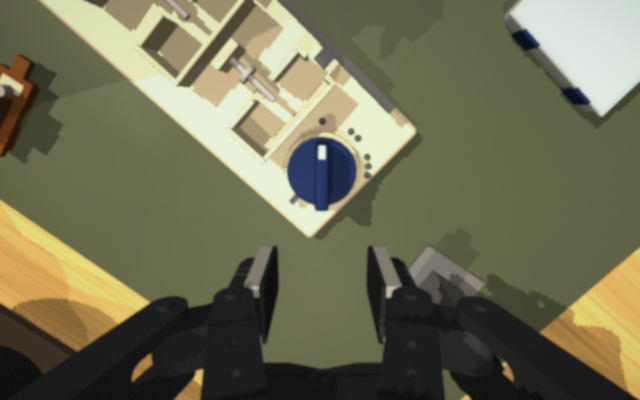

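The knob is back at one pip (bar at 40.4°, as at the start). I rise for a last look at everything.

carry_out:
  commands:
    - {"delta_pos": [0.105, -0.114, -0.078], "delta_rot": [0.013, -0.017, 0.71], "claw": 45}
    - {"delta_pos": [0.105, -0.114, -0.078], "delta_rot": [0.013, -0.017, 0.71], "claw": 45}
    - {"delta_pos": [0.105, -0.114, -0.078], "delta_rot": [0.013, -0.017, 0.71], "claw": 45}
    - {"delta_pos": [0.105, -0.114, -0.078], "delta_rot": [0.013, -0.017, 0.71], "claw": 45}
    - {"delta_pos": [0.105, -0.114, -0.078], "delta_rot": [0.013, -0.017, 0.71], "claw": 45}
    - {"delta_pos": [0.105, -0.114, -0.078], "delta_rot": [0.013, -0.017, 0.71], "claw": 45}
    - {"delta_pos": [0.105, -0.114, -0.078], "delta_rot": [0.013, -0.017, 0.71], "claw": 45}
    - {"delta_pos": [0.105, -0.114, -0.078], "delta_rot": [0.013, -0.017, 0.71], "claw": 45}

```text
time: 48.57
eef_pos: [0.5, 0.0195, 0.3602]
tcp_rot: [1.0, 0.001, 0.0, 0.0]
contact_force: [0.8, -0.5, -0.6]
opening: 0.449
```

```bash
python3 -c "
from h import *
for i in range(8): ctrl.read_camera('side')
st();im,d,K,W=cam('wrist');save(im,'wrist24');P=cloud(d,K,W);navy(P,im,.06,.1);tray(P)
for n in ['scene','side']:
    im,d,K,W=cam(n);save(im,n+'24');P=cloud(d,K,W)
    f=np.load('/tmp/%s0.npz'%n);P0=cloud(f['d'],f['K'],f['W'])
    for nm,(x,y),z in [('jar',(.715,.158),.06),('spool',(.752,.02),.034),('case',(.765,-.243),.026),('forktop',(.458,-.345),.13),('plate',(.458,-.345),.09)]:
        for Q in (P0,P):
            m=(np.hypot(Q[...,0]-x,Q[...,1]-y)<(.1 if nm=='case' else .06))&(Q[...,2]>z)&(Q[...,2]<.16);k=Q[m];print(n,nm,m.sum(),(k[:,:2].min(0)/2+k[:,:2].max(0)/2).round(4),np.median(k[:,2]).round(4),end=' | ')
        print()
st()"
```

```text
t 48.97 p [0.4999 0.0192 0.3599] yaw -0.0008 f [ 0.6 -0.2 -1.5] op 0.452 q [-0.16 -0.17  1.86 -0.    1.46  1.41]
navy [ 55. 143.] 531 [0.5207 0.3312] [0.014  0.0449] 1.6 0.0726
navy [452. 169.] 587 [ 0.4926 -0.1341] [0.0612 0.0142] 40.2 0.0747
navy [ 65. 191.] 539 [0.4625 0.3305] [0.0148 0.0458] 0.0 0.0725
navy [ 75. 234.] 520 [0.4079 0.3283] [0.0144 0.0447] 1.0 0.0723
tray rim 1593 [0.4624 0.3395] [0.1765 0.1312] 1.64 0.0272
tray rim 284 [0.4862 0.3969] [0.0441 0.0207] 7.54 0.0262
tray rim 227 [0.4254 0.3994] [0.0426 0.0199] 27.09 0.0263
tray rim 185 [0.3817 0.3833] [0.039  0.0166] 88.39 0.0272
scene jar 418 [0.7189 0.1609] 0.0762 | scene jar 416 [0.7186 0.1618] 0.0765 | 
scene spool 634 [0.7534 0.0211] 0.0417 | scene spool 636 [0.7543 0.0208] 0.0417 | 
scene case 4204 [ 0.766  -0.2416] 0.0311 | scene case 4209 [ 0.7663 -0.2414] 0.031 | 
scene forktop 259 [ 0.4611 -0.3404] 0.1439 | scene forktop 256 [ 0.4611 -0.3429] 0.144 | 
scene plate 864 [ 0.4602 -0.3404] 0.1064 | scene plate 873 [ 0.4622 -0.3428] 0.1061 | 
side jar 265 [0.7151 0.1582] 0.0745 | side jar 266 [0.7156 0.1577] 0.0745 | 
side spool 408 [0.7514 0.0183] 0.0401 | side spool 403 [0.751  0.0186] 0.0402 | 
side case 3672 [ 0.7652 -0.2443] 0.0302 | side case 3687 [ 0.7649 -0.2446] 0.0302 | 
side forktop 742 [ 0.4581 -0.3444] 0.1441 | side forktop 759 [ 0.4592 -0.3469] 0.1441 | 
side plate 2217 [ 0.4581 -0.3464] 0.105 | side plate 2234 [ 0.4594 -0.3486] 0.1058 | 
t 49.12 p [0.5    0.0195 0.3602] yaw -0.0005 f [0.4 0.7 0.9] op 0.453 q [-0.16 -0.17  1.86  0.    1.46  1.41]
```

View pics/wrist24.png

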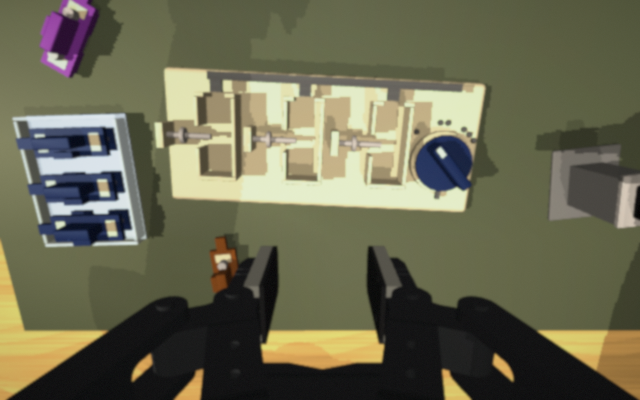

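View pics/scene24.png

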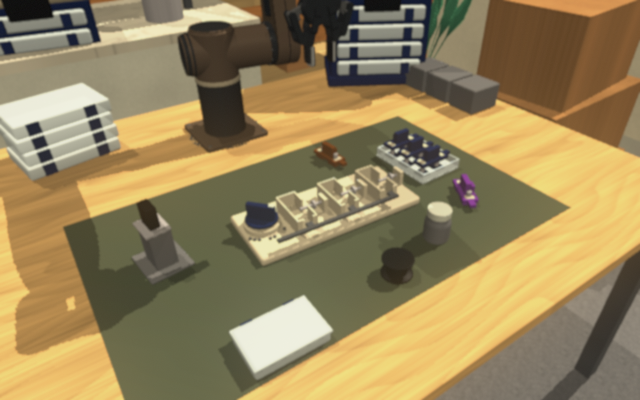

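The last pictures show three latches in the tray, the fork in its holder, the knob at one pip and the bystanders unmoved. I hand the job in.

```bash
python3 -c "
from h import *
print(ctrl.sign_off());st()"
```

```text
the job is handed in; nothing more can be done
None
the job is handed in; nothing more can be done
```

I finished every step of the task and handed it in at about 49 s of the 210 s; the sign-off gave no verdict.

**What I did:** I turned the selector to two pips and pressed all three spring bars with the fork until each latch popped up. Then I hung the fork back, set the three latches side by side in the tray, and turned the selector back to one pip.

**Last checks, all from camera images:**
- **Latches:** All three stand level with tab tops 72–73 mm above the bench (73 is right). By the tab centres they are at about x −57, −2 and +55 mm and y −8 mm in the tray.
- **Fork:** It is upright with its top at 144 mm. It hangs about 2.5 mm from where it started, against the 12 mm allowed; I did not measure the holder's own axis.
- **Selector:** The bar reads 40.2–40.4°, against 40.5° at the start.
- **Bystanders:** The jar, spool and organiser case moved less than 1 mm, within camera noise. The tray was never knocked aside.
- **Robot:** The arm was clear of everything, with the gripper high above the front.

**Disagreements:** The fixed cameras differed by 2–4 mm on where the fork sat in the grip, and the wrist camera's close-up view differed by a similar amount. I took the fork as centred in the grip, and the tines went down over all three bars without touching.

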